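# Reset the mixer interlock with its key

### The job

Take the red key from its wooden stand and push it fully into the keyhole on the grey control box, then turn it clockwise, gently, until you feel it come up against its stop. Turn it back to its home position, pull it out and stand it fully back in the slot of the wooden stand, without jamming or forcing the key and without shifting the things around.

Things in the scene. Friction and masses are not known exactly. Their poses are not given: they have to be found in the camera images.
- key_grip (a point): the key (60 g), upright in the stand at the start: centre of its red handle, a flat grip 34 mm wide (x), 12 mm thick (y), 48 mm tall (z, up). Under the handle is a steel collar disc, 33 mm across, 4 mm thick; the collar's underside is 28 mm below this point. The key is the same after a half turn about z
- key_foot (a point): middle of the foot of the same key, 48 mm below key_grip, same axes. From here up: a flat steel bit 24 mm wide (x), 6 mm thick (y), 12 mm tall, then a round shank 6 mm across up to the collar's underside, 20 mm above this point
- keyhole (a point): centre of the keyhole mouth, flush with the box's flat cover (z up). The hole is a slot 26.4 mm long (x), 8.4 mm wide (y) through the 5 mm cover. The key goes straight down, bit along the slot, until its collar lies on the cover (key_grip 28 mm above this point). Only then can it be turned; away from home the bit is caught under the cover, so the key comes out only at home
- lock: the fixed grey control box, 120 x 100 mm, 60 mm tall, keyhole in the middle of its cover; origin at the centre of its underside. Inside, two hidden pins 10 mm from the keyhole axis stop the key; where differs from start to start, 0.75 to 1.2 rad from home, and only feel tells. Pins pressing 10 N each make 0.2 N m. Over 25 N on a pin, or 40 N between key and box, is forcing
- plug (a joint): the brass plug under the cover, which the key turns: rad, 0 at home (its slot in line with the keyhole), growing clockwise seen from above. Turning it takes about 0.03 N m; it stays where it is left. The key has about 0.07 rad of play in it either way. Back home means within 0.15 rad
- stand_slot (a point): centre of the slot mouth in the top of the fixed wooden stand (90 x 70 mm, 36 mm tall; z up). Slot 28 mm long (along x), 10 mm wide (along y), 26 mm deep. The key stands in it with its collar flat on the wood (key_grip 28 mm above this point), either way round
- nozzle_mid (a point): middle of a loose steel piping nozzle standing on the table, 39 mm across, 50 mm tall; leave it alone
- cutter_mid (a point): middle of a loose round steel cutter, 51 mm across, 35 mm tall; leave it alone
- bowl_mid (a point): middle of a loose small steel bowl with red jam, 135 mm across, 49 mm tall; leave it alone

How it is judged:
By the outcome, as a careful person would: the job done as asked, in the order asked, and still so for the second after the job is handed in, with the robot touching nothing.
It also fails if it takes over 72 s, if anything falls off the work surface, if the arm or the gripper's body presses on something with over 40 N, if the wrist force passes 120 N, or if a joint passes its speed limit or range.

### The arm

A 6-joint arm with a two-finger parallel gripper is mounted at the origin on the work surface; the furniture and walls round the work are solid. World frame = base frame: x ahead of the robot, y to its left, z up, the work surface at z = 0. Lengths are in mm, angles in rad, forces in N, time in s.
With the tool pointing down it reaches from about 400 to 925 mm from the base axis. Payload 12.5 kg.
Tool frame: the origin (TCP) lies on the centre line of the jaws, within the pads' length; the fingertips stand 19 mm ahead of it and the grasp point (between the pads) is the TCP; y points along the fingers, x is the direction in which the jaws open and shut, and the axes are right-handed (so a half turn about y gives the same grasp; the last joint's range is limited). The gripper opens to 95 mm and grips with 3 to 60 N. Pads are 20 mm wide; open, the fingers measure 119 mm over their backs; the gripper's body (75 mm by 180 mm) begins 59 mm behind the grasp point.
Start: joints at [-0.106, 0.491, 1.559, -0, 1.092, -0.106], TCP at [625.016, 0.021, 233.661] pointing down, gripper open.
Joint ranges: [-3.1, 3.1], [-0.84, 2.19], [0.05, 2.79], [-1.13, 4.28], [0.06, 2.93], [-2.69, 2.69]. Speed limits (rad/s): [2.22, 2.22, 2.79, 3.14, 3.14, 3.14].

### API

Orientations are given as [roll, pitch, yaw] about the fixed x, y, z axes, in that order (R = Rz(yaw) Ry(pitch) Rx(roll)).
In Python, from cell import env gives the robot as it stands. The module is installed in compiled form; this text tells all that it offers.
- The arm moves only by the tool move_arm, never from a script. Its argument "rows" is a list of rows, each an object of numbers: "tx", "ty", "tz": the shift along the tool's x, y, z in cm; "rx", "ry", "rz": the turn, a rotation vector about the tool's x, y, z in rad; "grip": the opening in per cent of the stroke, from 0 (shut) to 100 (fully open). In form: [{"tx": .., "ty": .., "tz": .., "rx": .., "ry": .., "rz": .., "grip": ..}, ...]. A call has 1 to 10 rows; each row shifts and turns the commanded pose from where the row before left it, along the tool's axes as they then stand; what a row does not reach is not made up. A row lasts 1/12 s, in which the tool goes at most 41.7 mm and 7.16 degrees, less where a joint would pass 70% of its speed; a pose out of reach is approached as far as the arm can. A call is refused whole if a number of a shift passes 4.17 or a number of a turn 0.125, either way. A call with a gripper value outside its range is refused whole. The fingers move at their own pace and stop on an object; the grip force is fixed at half the most. Time passes only in rows, so rows that do not move let the fingers close. It gives the time, the measured TCP pose, the force and the opening at its end, in the units of the state.
- env.state(): the state, without advancing time (a new reading comes with each control period).
- env.read_camera(name): name is "scene" or "side" or "wrist"; returns (picture, depth): 480x640x3 uint8, blue, green, red; 480x640 float32, mm along the optical axis (not along the pixel's ray), 0 where there is no reading.
- env.calibration(name): a dict with "vertical_fov" (degrees; the focal length in pixels is half the picture's height over the tangent of half this angle, whatever the lens; pixels are square), "cx", "cy" (the principal point, pixels), "dist" ([k1, k2, p1, p2, k3] as OpenCV has them; the pictures are not rectified), "eye" and "rotation" of the camera in the world. Camera axes: x right, y up, looking along -z (the intrinsics and any distortion apply to the point x, -y, -z); pixel columns grow to the right and rows downward; lengths in mm; the calibration is good to about 2 mm. A picture is of the moment at which its call begins: read the wrist's pose just before it. calibration takes no time and is no camera call; for the wrist camera it gives the pose at the moment of the call.
- env.job_done(): hands the job in, once; it reports no verdict.
The state is a dict: "t": time; "joints": joint angles; "qvel": joint speeds; "tau": joint torques, N m; "eef_pos": TCP position; "tcp_rot": TCP orientation; "ft_force": force on the tool from outside, world axes, zero at the start; "moment": the same for the moment, N m; "opening": opening from 0.0 (shut) to 1.0 (fully open).
Only numpy, scipy, OpenCV 4.12 (cv2) and the standard library are available. Lean on these libraries where they do the work, as an engineer would, in place of code of your own. Each camera call takes 0.05 s, during which the arm holds its last target.

## Working session

There is one attempt and no reset: what is moved stays moved. The work goes in short steps, Python scripts to look and compute and a tool call to move; the robot and the scene stay as the last step left them, time stands still between calls to the robot, and variables do not carry over. Pictures are saved under pics/ and viewed, and the job is handed in when it is done.

Besides the shell and the picture viewer there is one more tool, called as a command line: name --argument value ..., lists and objects as JSON in quotes. move_arm: Moves the arm, as the interface text tells. Its arguments: {"type":"object","properties":{"rows":{"type":"array"}},"required":["rows"]}

```bash
mkdir -p pics; cat > h.py <<'E'
import numpy as np,cv2,json
from cell import env
from scipy.spatial.transform import Rotation as R
def snap(n,f):
    im,d=env.read_camera(n); cv2.imwrite(f'pics/{f}.png',im); np.save(f'pics/{f}.npy',d)
    c=env.calibration(n); json.dump({k:np.asarray(v).tolist() for k,v in c.items()},open(f'pics/{f}.json','w'))
    return im,d,c
def load(f):
    return cv2.imread(f'pics/{f}.png'),np.load(f'pics/{f}.npy'),json.load(open(f'pics/{f}.json'))
def K(c):
    fl=240/np.tan(np.radians(c['vertical_fov'])/2); return np.array([[fl,0,c['cx']],[0,fl,c['cy']],[0,0,1.]])
def rot(c):
    r=np.array(c['rotation'],float); return r if r.shape==(3,3) else R.from_euler('xyz',r).as_matrix()
def rays(c,px):
    p=cv2.undistortPoints(np.array(px,np.float64).reshape(-1,1,2),K(c),np.array(c['dist'],float)).reshape(-1,2)
    return np.c_[p[:,0],-p[:,1],-np.ones(len(p))]@rot(c).T
def onz(c,px,z):
    r=rays(c,px);e=np.array(c['eye']);return e+r*((z-e[2])/r[:,2])[:,None]
def atd(c,d,px):
    return np.array(c['eye'])+rays(c,px)*np.array([d[int(round(v)),int(round(u))] for u,v in px])[:,None]
def proj(c,P):
    q=(np.array(P,float)-np.array(c['eye']))@rot(c); q=q*[1,-1,-1]
    return cv2.projectPoints(q.reshape(-1,1,3),np.zeros(3),np.zeros(3),K(c),np.array(c['dist'],float))[0].reshape(-1,2)
def crop(f,x0,y0,x1,y1,s,o):
    im=cv2.imread(f'pics/{f}.png')[y0:y1,x0:x1]; cv2.imwrite(f'pics/{o}.png',cv2.resize(im,None,fx=s,fy=s,interpolation=cv2.INTER_CUBIC))
E
python3 - <<'E'
from h import *
print(env.state())
for n in ['scene','side','wrist']:
    im,d,c=snap(n,n+'0'); print(n,c)
E
```

```text
{'t': 0.0, 'joints': array([-1.05590282e-01,  4.91579047e-01,  1.55946761e+00,  1.18495095e-05,
        1.09169667e+00, -1.05575154e-01]), 'qvel': array([ 0.00074941, -0.00225694, -0.00075945,  0.00030085,  0.00108259,
        0.00013015]), 'tau': array([-9.52334158e-04, -6.12640929e+01, -2.58175153e+01,  6.92750537e-02,
        4.83079045e-02, -1.38641695e-05]), 'eef_pos': array([6.24770182e+02, 5.58279834e-02, 2.33043376e+02]), 'tcp_rot': array([-1.57066462e+00,  1.14316147e-03, -2.05209338e-05]), 'ft_force': array([ 0.03585156,  1.0098057 , -0.03316577]), 'moment': array([ 0.04319961,  0.02005045, -0.00457598]), 'opening': 1.0038229853285243}
scene {'vertical_fov': 46.15738329765945, 'cx': 317.89367583977514, 'cy': 238.00489590552877, 'dist': array([0.00133811, 0.        , 0.        , 0.        , 0.        ]), 'eye': array([-266.83693941, -579.31848852,  520.76657682]), 'rotation': array([ 1.10817909,  0.01310497, -0.98717173])}
side {'vertical_fov': 52.69159645802449, 'cx': 328.51389711851925, 'cy': 236.281850179308, 'dist': array([-0.01304939,  0.        ,  0.        ,  0.        ,  0.        ]), 'eye': array([351.37598974, 585.58566014, 551.21982372]), 'rotation': array([ 9.24190649e-01, -2.48774494e-03, -2.97519407e+00])}
wrist {'vertical_fov': 65.33565862602471, 'cx': 325.0695028971478, 'cy': 238.768122028752, 'dist': array([-0.03701973,  0.        ,  0.        ,  0.        ,  0.        ]), 'eye': array([624.65249509,  67.55094906, 385.57254995]), 'rotation': array([-0.24217632,  0.00140425,  0.00073802])}
```

View pics/scene0.png

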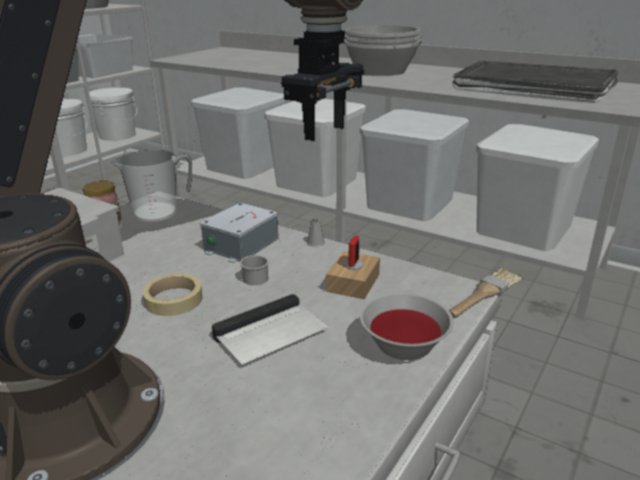

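View pics/side0.png

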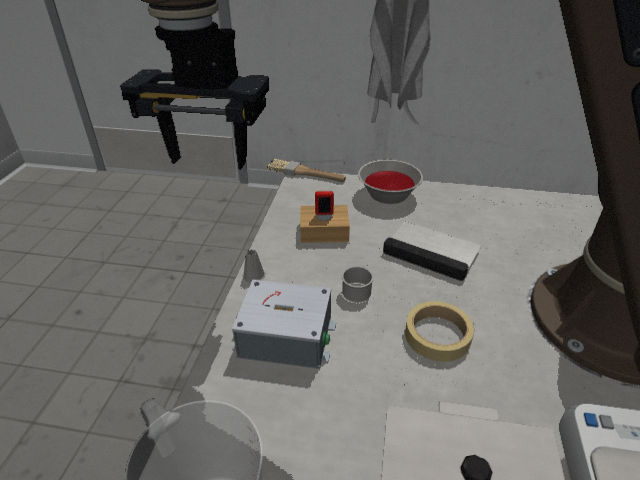

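View pics/wrist0.png

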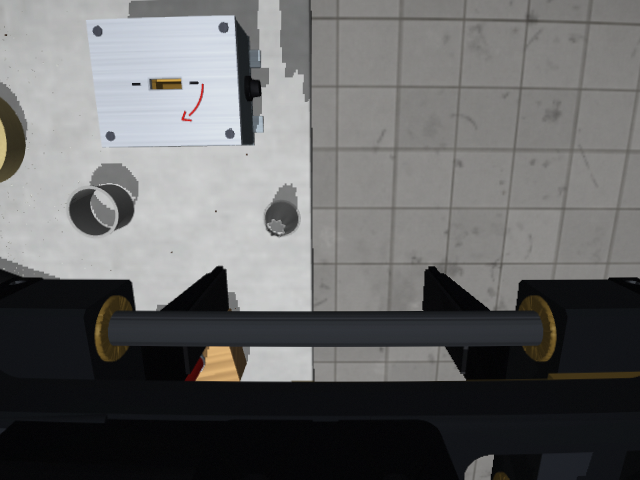

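```bash
python3 - <<'E'
from h import *
im,d,c=load('wrist0')
px=[(166,84),(149,84),(183,84),(136,84),(194,83),(97,31),(224,28),(230,133),(110,135)]
print(atd(c,d,px).round(1)); print(onz(c,px,60).round(1))
crop('wrist0',80,0,320,180,3.3,'w0c')
im,d,c=load('side0'); print(atd(c,d,[(324,197),(322,212),(304,209),(348,209),(284,308),(358,285),(252,265),(390,185)]).round(1))
crop('side0',280,170,370,250,8,'s0c')
im,d,c=load('scene0')
crop('scene0',315,225,395,305,7,'sc0c')
E
```

```text
[[482.  122.6  32.4]
 [479.  118.4  60.2]
 [507.9 117.9  61.4]
 [468.9 118.3  61.7]
 [517.2 118.5  62. ]
 [442.5 158.5  64.5]
 [544.4 159.1  63.5]
 [545.1  78.6  63.9]
 [442.9  77.8  63.4]]
[[493.2 118.2  60. ]
 [479.  118.4  60. ]
 [507.3 118.1  60. ]
 [468.  118.6  60. ]
 [516.5 118.8  60. ]
 [440.  159.7  60. ]
 [543.6 160.1  60. ]
 [544.1  78.8  60. ]
 [441.   78.   60. ]]
[[ 4.812e+02 -1.451e+02  8.000e+01]
 [ 4.846e+02 -1.427e+02  4.850e+01]
 [ 5.238e+02 -1.663e+02  3.510e+01]
 [ 4.472e+02 -2.333e+02 -5.000e-01]
 [ 4.946e+02  1.104e+02  5.060e+01]
 [ 4.003e+02 -1.090e+01 -7.000e-01]
 [ 5.762e+02  3.500e+00  2.990e+01]
 [ 3.679e+02 -2.946e+02  2.820e+01]]
```

View pics/w0c.png

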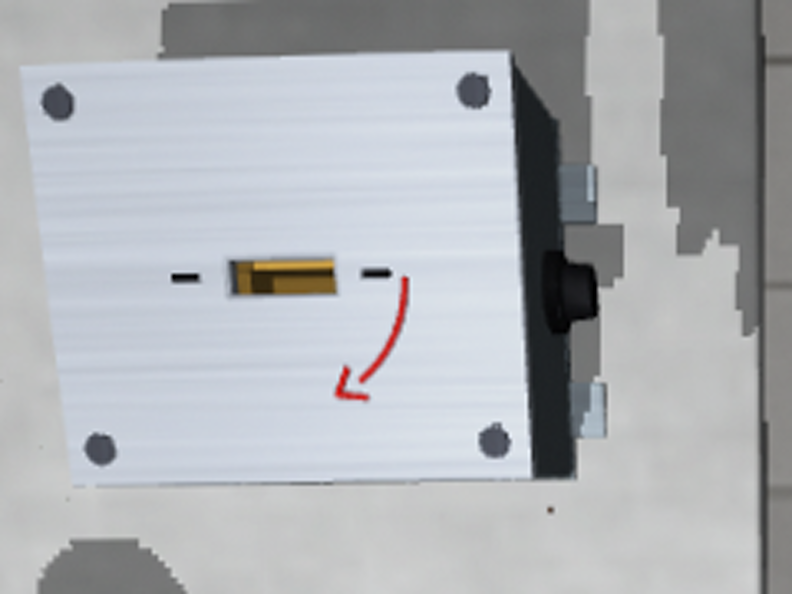

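View pics/s0c.png

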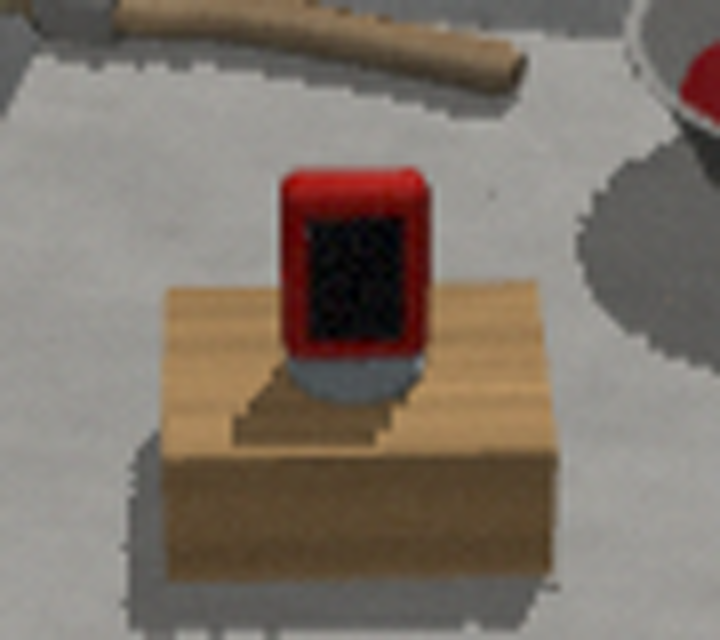

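move_arm --rows '[{"ry": -0.125},{"ry": -0.125},{"ry": -0.125},{"ry": -0.125},{"ry": -0.125},{"ry": -0.125},{"ry": -0.125},{"ry": -0.125},{"ry": -0.125},{"ry": -0.125}]'

```text
validation failed for argument at $.ro...
```

move_arm --rows '[{"ry": -0.125},{"ry": -0.125},{"ry": -0.0708},{"tx": -3.8,"tz": 0.2,"ty": 1},{"tx": -3.8,"tz": 0.2,"ty": 1},{"tx": -3.8,"tz": 0.2,"ty": 1},{"tx": -3.8,"tz": 0.2,"ty": 1},{"grip": 60},{},{}]'

```text
validation failed for argument at $.ro...
```

```bash
python3 - <<'E'
from h import *
im,d,c=snap('wrist','w1');s=env.state(); print(s['t'],s['joints'],s['eef_pos'],s['tcp_rot'],s['ft_force'],s['moment'],s['opening'],c['eye'],c['rotation'])
E
```

```text
0.2 [-1.05605355e-01  4.91286680e-01  1.55921078e+00 -4.15806479e-06
  1.09172636e+00 -1.05586019e-01] [6.24874550e+02 3.17359243e-02 2.33313502e+02] [-1.57073348e+00  6.28036886e-04 -1.73976100e-05] [ 0.20385134  0.14222408 -0.25190592] [ 0.01925296  0.00540819 -0.02930012] 0.9962560361231155 [624.66406804  67.54980813 385.66073443] [-0.24219484  0.00122185  0.00073766]
```

View pics/w1.png

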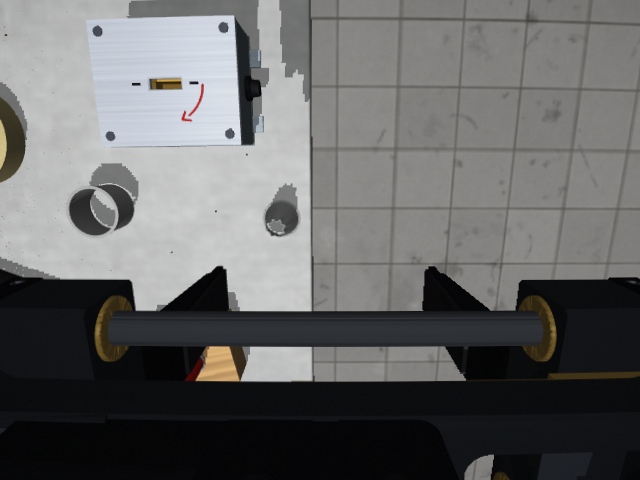

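Calls were refused, so the arm has not moved; probably every field must be given.

move_arm --rows '[{"tx": 0,"ty": 0,"tz": 0,"rx": 0,"ry": -0.125,"rz": 0,"grip": 100},{"tx": 0,"ty": 0,"tz": 0,"rx": 0,"ry": -0.125,"rz": 0,"grip": 100},{"tx": 0,"ty": 0,"tz": 0,"rx": 0,"ry": -0.125,"rz": 0,"grip": 100},{"tx": 0,"ty": 0,"tz": 0,"rx": 0,"ry": -0.125,"rz": 0,"grip": 100},{"tx": 0,"ty": 0,"tz": 0,"rx": 0,"ry": -0.125,"rz": 0,"grip": 100},{"tx": 0,"ty": 0,"tz": 0,"rx": 0,"ry": -0.125,"rz": 0,"grip": 100},{"tx": 0,"ty": 0,"tz": 0,"rx": 0,"ry": -0.125,"rz": 0,"grip": 100},{"tx": 0,"ty": 0,"tz": 0,"rx": 0,"ry": -0.125,"rz": 0,"grip": 100},{"tx": 0,"ty": 0,"tz": 0,"rx": 0,"ry": -0.125,"rz": 0,"grip": 100},{"tx": 0,"ty": 0,"tz": 0,"rx": 0,"ry": -0.125,"rz": 0,"grip": 100}]'

```text
t: 1.03
eef_pos: [624.9, 0.0, 233.5]
tcp_rot: [-1.57, 0.0, 1.256]
ft_force: [0.7, 0.2, -0.1]
opening: 1.001
```

move_arm --rows '[{"tx": 0,"ty": 0,"tz": 0,"rx": 0,"ry": -0.125,"rz": 0,"grip": 60},{"tx": 0,"ty": 0,"tz": 0,"rx": 0,"ry": -0.125,"rz": 0,"grip": 60},{"tx": 0,"ty": 0,"tz": 0,"rx": 0,"ry": -0.0708,"rz": 0,"grip": 60},{"tx": -3,"ty": 1,"tz": 0.2,"rx": 0,"ry": 0,"rz": 0,"grip": 60},{"tx": -3,"ty": 1,"tz": 0.2,"rx": 0,"ry": 0,"rz": 0,"grip": 60},{"tx": -3,"ty": 1,"tz": 0.2,"rx": 0,"ry": 0,"rz": 0,"grip": 60},{"tx": -3,"ty": 1,"tz": 0.2,"rx": 0,"ry": 0,"rz": 0,"grip": 60},{"tx": -3,"ty": 0,"tz": 0.2,"rx": 0,"ry": 0,"rz": 0,"grip": 60},{"tx": 0,"ty": 0,"tz": 0,"rx": 0,"ry": 0,"rz": 0,"grip": 60},{"tx": 0,"ty": 0,"tz": 0,"rx": 0,"ry": 0,"rz": 0,"grip": 60}]'

```text
t: 1.87
eef_pos: [614.8, -151.3, 193.3]
tcp_rot: [-1.57, -0.0, 1.568]
ft_force: [-0.1, -0.2, -0.4]
opening: 0.599
```

```bash
cat >> h.py <<'E'
def st():
    s=env.state(); np.set_printoptions(suppress=True,precision=4)
    print(s['t'],'q',s['joints'],'p',s['eef_pos'],'r',s['tcp_rot'],'F',s['ft_force'],'M',s['moment'],'o',s['opening'])
E
python3 - <<'E'
from h import *
st()
im,d,c=snap('wrist','w2');print(c['eye'],c['rotation'])
E
```

```text
1.8667 q [-0.3456  0.5427  1.5826  0.0001  1.0168 -1.9139] p [ 614.7679 -151.2658  193.3098] r [-1.5704 -0.0002  1.5683] F [-0.1127 -0.2134 -0.3945] M [ 0.1239 -0.0739  0.0139] o 0.5993600287988465
[ 547.7116 -149.4702  345.8869] [-0.241   0.0001  1.5704]
```

View pics/w2.png

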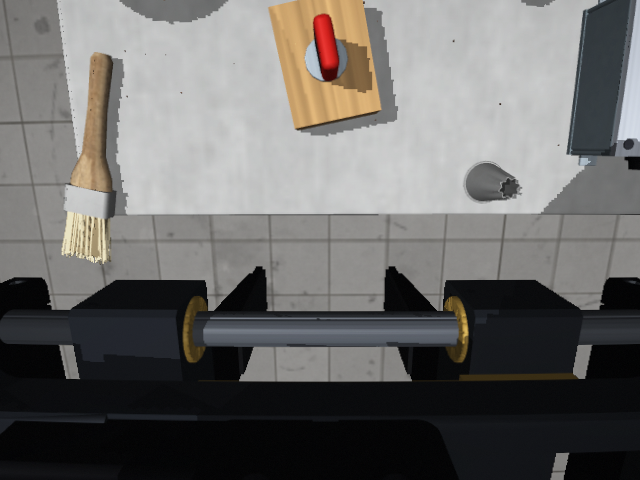

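move_arm --rows '[{"tx": 0,"ty": 1,"tz": 1,"rx": 0,"ry": 0,"rz": 0,"grip": 60},{"tx": 0,"ty": 1,"tz": 1,"rx": 0,"ry": 0,"rz": 0,"grip": 60},{"tx": 0,"ty": 0,"tz": 1,"rx": 0,"ry": 0,"rz": 0,"grip": 60},{"tx": 0,"ty": 0,"tz": 1,"rx": 0,"ry": 0,"rz": 0,"grip": 60},{"tx": 0,"ty": 0,"tz": 0,"rx": 0,"ry": 0,"rz": 0,"grip": 60},{"tx": 0,"ty": 0,"tz": 0,"rx": 0,"ry": 0,"rz": 0,"grip": 60}]'

```text
t: 2.42
eef_pos: [575.3, -149.7, 174.7]
tcp_rot: [-1.572, 0.0, 1.571]
ft_force: [0.4, -0.1, 0.4]
opening: 0.598
```

```bash

python3 - <<'E'
from h import *
st()
im,d,c=snap('wrist','w3');print(c['eye'],c['rotation'])
crop('w3',220,20,440,200,3.6,'w3c')
E
```

```text
2.4167 q [-0.3657  0.5115  1.7021  0.0001  0.9264 -1.9369] p [ 575.2501 -149.6879  174.6711] r [-1.5723  0.0005  1.5711] F [ 0.419  -0.1408  0.4263] M [ 0.0989 -0.0985  0.0062] o 0.5979571823930256
[ 508.0933 -149.1656  326.8177] [-0.2429  0.001   1.5718]
```

View pics/w3c.png

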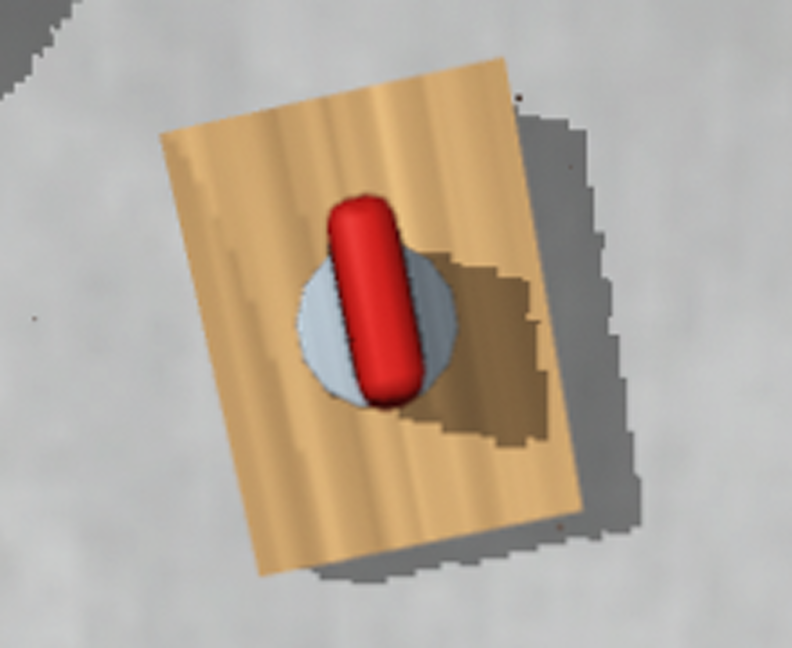

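```bash

python3 - <<'E'
from h import *
im,d,c=load('w3')
f=lambda L:[(220+(u+.5)/3.6-.5,20+(v+.5)/3.6-.5) for u,v in L]
cor=onz(c,f([(161,134),(504,57),(582,511),(261,576)]),36);print(cor.round(1),cor.mean(0))
for i in range(4):
    v=cor[(i+1)%4]-cor[i];print(np.linalg.norm(v).round(1),np.arctan2(v[1],v[0]).round(3))
print('collar',onz(c,f([(377.5,328)]),40))
# red top via mask
hsv=cv2.cvtColor(im,cv2.COLOR_BGR2HSV); m=(((hsv[...,0]<8)|(hsv[...,0]>172))&(hsv[...,1]>150)&(hsv[...,2]>60)).astype(np.uint8);m[200:]=0
n,l,stt,ce=cv2.connectedComponentsWithStats(m);i=1+np.argmax(stt[1:,4]);print(stt[i],ce[i])
pts=np.argwhere(l==i)[:,::-1].astype(np.float32)
h=onz(c,pts,80);r=cv2.minAreaRect(h[:,:2].astype(np.float32));print(r)
# depth-based top surface
P=np.array([atd(c,d,[p])[0] for p in pts]);T=P[P[:,2]>P[:,2].max()-4];print(P[:,2].max(),cv2.minAreaRect(T[:,:2].astype(np.float32)),len(T))
print('wood z',atd(c,d,f([(240,300),(500,200),(400,500)])))
def model(x,y,w,zb):
    cs,sn=np.cos(w),np.sin(w);return [[x+cs*a-sn*b,y+sn*a+cs*b,z] for z,A,B in ((zb+36,45,35),(zb+88,17,6),(zb+40,16.5,0)) for a,b in ((A,B),(A,-B),(-A,B),(-A,-B))]
x,y=cor.mean(0)[:2]
for w in (.2,.22): print(proj(c,model(x,y,w,0)).round(1))
E
```

```text
[[ 445.1 -193.3   36. ]
 [ 430.8 -124.9   36. ]
 [ 519.4 -106.5   36. ]
 [ 533.2 -174.8   36. ]] [ 482.13269564 -149.8768148    36.        ]
69.9 1.776
90.4 0.205
69.7 -1.372
90.0 -2.935
collar [[ 482.77870439 -149.88642624   40.        ]]
[  59    0  106   27 2011] [112.21034311  10.55643958]
((428.5486755371094, -278.5287780761719), (64.83651733398438, 14.664985656738281), 88.47994995117188)
326.8177437964564 ((508.09332275390625, -149.1655731201172), (0.0, 0.0), 0.0) 12
wood z [[ 477.12287789 -177.89815171   37.95138037]
 [ 457.91163045 -125.32722875   37.89360728]
 [ 517.17500998 -145.12839307   36.8767428 ]]
[[381.2 161.4]
 [291.6 179.6]
 [360.2  35.8]
 [264.6  56.7]
 [339.4 128.8]
 [320.2 132.7]
 [328.5  71. ]
 [308.8  75.2]
 [328.9 132.7]
 [328.9 132.7]
 [320.   86.4]
 [320.   86.4]]
[[382.2 160.3]
 [292.9 180.3]
 [358.7  35.1]
 [263.6  58. ]
 [339.9 128.5]
 [320.8 132.8]
 [327.9  70.9]
 [308.3  75.5]
 [329.4 132.6]
 [329.4 132.6]
 [319.5  86.5]
 [319.5  86.5]]
```

```bash

python3 - <<'E'
from h import *
im,d,c=load('w3')
b,g,r=[im[...,k].astype(int) for k in range(3)]
m=((r>1.8*g)&(r>1.8*b)&(r>50)).astype(np.uint8);m[:60]=0;m[150:]=0;m[:,:290]=0;m[:,350:]=0
pts=np.argwhere(m)[:,::-1].astype(np.float32);print(len(pts),pts.min(0),pts.max(0))
for y in range(74,136,4):
    xs=np.where(m[y])[0]; print(y,xs.min() if len(xs) else 0,xs.max() if len(xs) else 0, im[y,(xs.min()+xs.max())//2] if len(xs) else 0)
big=cv2.resize(im[60:150,290:350],None,fx=8,fy=8,interpolation=cv2.INTER_CUBIC)
o=np.array([290,60])
for w,col in ((.20,(0,255,0)),(.13,(255,0,0))):
    x,y=482.3,-149.9
    cs,sn=np.cos(w),np.sin(w)
    for z in (88,40+0):
        P=[[x+cs*a-sn*b_,y+sn*a+cs*b_,z] for a,b_ in ((17,6),(17,-6),(-17,-6),(-17,6))]
        q=((proj(c,P)-o+.5)*8-.5).round().astype(int);cv2.polylines(big,[q],True,col,1)
cv2.imwrite('pics/w3k.png',big[:600])
E
```

```text
1088 [311.  74.] [337. 133.]
74 320 323 [ 38  55 146]
78 312 328 [ 27  31 197]
82 311 329 [ 42  46 223]
86 311 330 [ 44  48 225]
90 312 331 [ 42  47 224]
94 313 332 [ 40  45 221]
98 314 332 [ 37  42 218]
102 314 333 [ 40  44 221]
106 315 334 [ 38  41 219]
110 316 335 [ 36  40 218]
114 317 336 [ 37  41 218]
118 318 336 [ 36  41 217]
122 319 337 [ 36  41 217]
126 320 336 [ 32  35 198]
130 321 335 [ 13  14 106]
134 0 0 0
```

View pics/w3k.png

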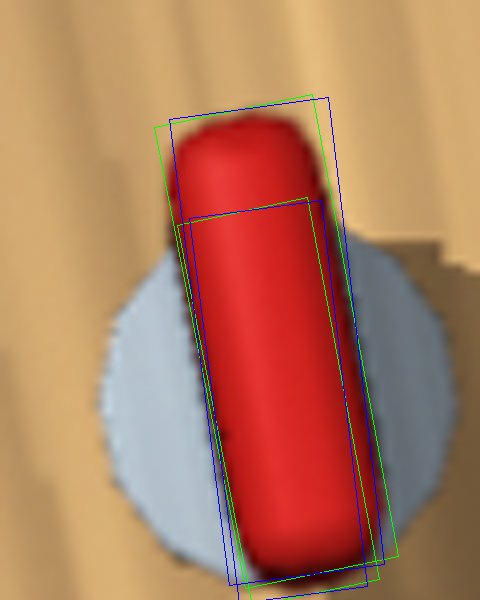

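move_arm --rows '[{"tx": 0,"ty": 0,"tz": 0,"rx": 0,"ry": -0.1025,"rz": 0,"grip": 50},{"tx": 0,"ty": 0,"tz": 0,"rx": 0,"ry": -0.1025,"rz": 0,"grip": 50},{"tx": 0.5,"ty": 0,"tz": 2.3,"rx": 0,"ry": 0,"rz": 0,"grip": 50},{"tx": 0.5,"ty": 0,"tz": 2.3,"rx": 0,"ry": 0,"rz": 0,"grip": 50},{"tx": 0.5,"ty": 0,"tz": 2.3,"rx": 0,"ry": 0,"rz": 0,"grip": 50},{"tx": 0.37,"ty": 0,"tz": 2.19,"rx": 0,"ry": 0,"rz": 0,"grip": 50},{"tx": 0,"ty": 0,"tz": 0,"rx": 0,"ry": 0,"rz": 0,"grip": 50},{"tx": 0,"ty": 0,"tz": 0,"rx": 0,"ry": 0,"rz": 0,"grip": 50},{"tx": 0,"ty": 0,"tz": 0,"rx": 0,"ry": 0,"rz": 0,"grip": 50}]'

```text
t: 3.22
eef_pos: [483.4, -150.5, 174.1]
tcp_rot: [-1.572, 0.001, 1.776]
ft_force: [-0.0, 0.9, 0.7]
opening: 0.498
```

```bash

python3 - <<'E'
from h import *
st()
im,d,c=snap('wrist','w4');st();im,d,c=snap('side','s4');st()
crop('w4',200,200,460,400,3,'w4c')
E
```

```text
3.2167 q [-0.4324  0.3999  1.9154  0.0001  0.8245 -2.2082] p [ 483.3733 -150.4991  174.1292] r [-1.5723  0.001   1.7757] F [-0.0283  0.8986  0.6596] M [ 0.1414 -0.0458  0.0856] o 0.49814957120352144
3.2667 q [-0.4322  0.4003  1.9154  0.0001  0.8245 -2.2082] p [ 483.3972 -150.4101  173.9337] r [-1.572   0.0008  1.7759] F [ 0.586  -0.5327  0.7611] M [ 0.0971 -0.0636 -0.0503] o 0.4970402247834976
3.3167 q [-0.4321  0.4005  1.9157  0.0001  0.8245 -2.2083] p [ 483.2507 -150.2942  173.7504] r [-1.5715  0.0005  1.7761] F [0.9518 1.0051 0.6206] M [ 0.1374 -0.0157 -0.009 ] o 0.5037945166711116
```

View pics/w4c.png

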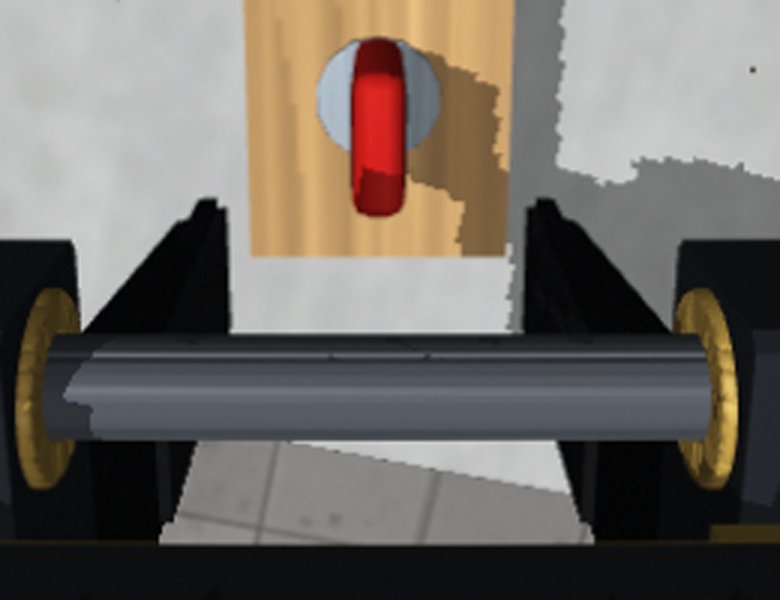

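View pics/s4.png

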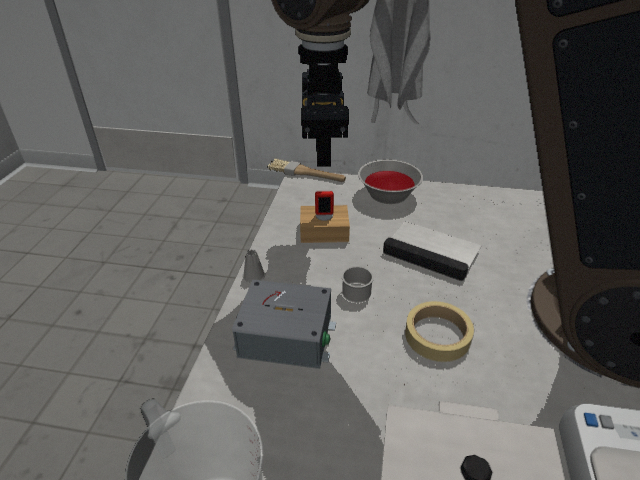

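move_arm --rows '[{"tx": 0,"ty": 2.5,"tz": 0,"rx": 0,"ry": 0,"rz": 0,"grip": 50},{"tx": 0,"ty": 2.5,"tz": 0,"rx": 0,"ry": 0,"rz": 0,"grip": 50},{"tx": 0,"ty": 2,"tz": 0,"rx": 0,"ry": 0,"rz": 0,"grip": 50},{"tx": 0,"ty": 2,"tz": 0,"rx": 0,"ry": 0,"rz": 0,"grip": 50},{"tx": 0,"ty": 1,"tz": 0.05,"rx": 0,"ry": 0,"rz": 0,"grip": 50},{"tx": 0,"ty": 0.8,"tz": 0.05,"rx": 0,"ry": 0,"rz": 0,"grip": 50},{"tx": 0,"ty": 0,"tz": 0,"rx": 0,"ry": 0,"rz": 0,"grip": 50},{"tx": 0,"ty": 0,"tz": 0,"rx": 0,"ry": 0,"rz": 0,"grip": 50},{"tx": 0,"ty": 0,"tz": 0,"rx": 0,"ry": 0,"rz": 0,"grip": 50}]'

```text
t: 4.07
eef_pos: [481.7, -150.6, 66.4]
tcp_rot: [-1.572, 0.001, 1.776]
ft_force: [0.4, 0.0, 0.1]
opening: 0.502
```

```bash

python3 - <<'E'
from h import *
st()
im,d,c=snap('wrist','w5');st();im,d,c=snap('side','s5');st()
crop('w5',200,200,460,400,3,'w5c')
crop('s5',270,120,380,250,4.6,'s5c')
E
```

```text
4.0667 q [-0.4339  0.5719  2.008   0.0001  0.5603 -2.2098] p [ 481.7407 -150.551    66.442 ] r [-1.5719  0.0008  1.7758] F [0.3989 0.0342 0.0806] M [ 0.1831 -0.0164 -0.0233] o 0.502302983093019
4.1167 q [-0.4339  0.5717  2.008   0.      0.5601 -2.2098] p [ 481.7556 -150.5683   66.5392] r [-1.5722  0.001   1.7759] F [0.1181 0.0193 0.4873] M [ 0.1838 -0.0811  0.0667] o 0.49914274809955694
4.1667 q [-0.4339  0.5717  2.0083  0.      0.56   -2.2098] p [ 481.6448 -150.546    66.5097] r [-1.5721  0.001   1.7759] F [-0.5999 -0.5498  0.9047] M [ 0.1172 -0.0329 -0.0198] o 0.5017438269924345
```

View pics/w5c.png

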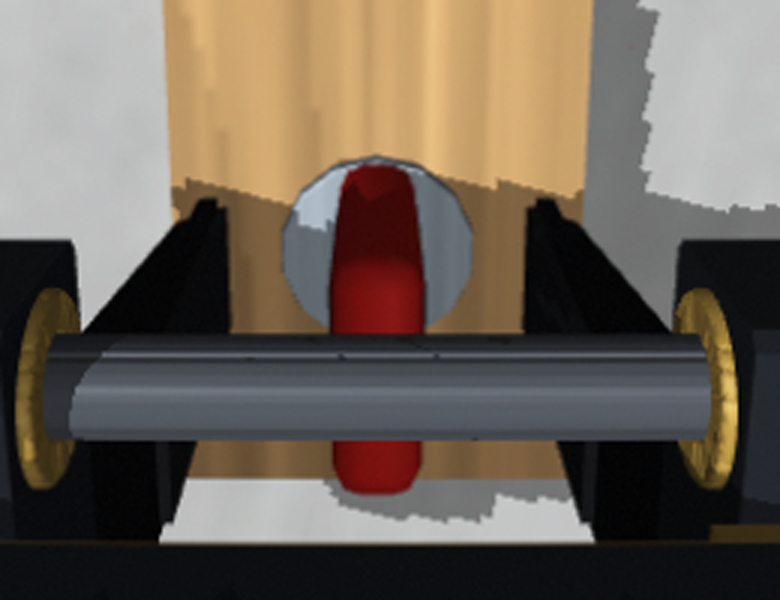

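View pics/s5c.png

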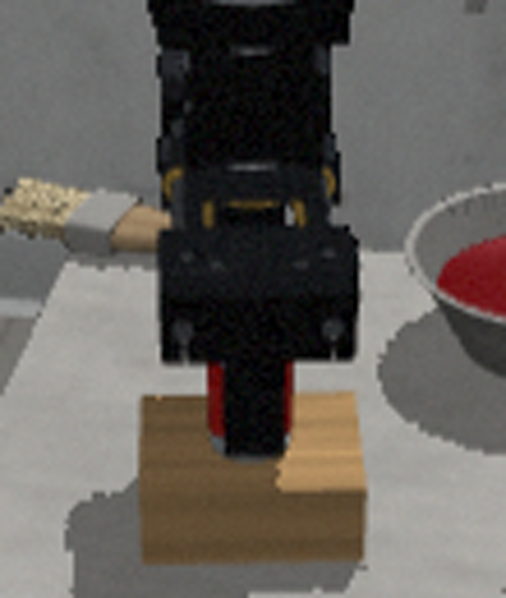

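move_arm --rows '[{"tx": 0,"ty": 0,"tz": -0.08,"rx": 0,"ry": 0,"rz": 0,"grip": 50},{"tx": 0,"ty": 0,"tz": 0,"rx": 0,"ry": 0,"rz": 0,"grip": 20},{"tx": 0,"ty": 0,"tz": 0,"rx": 0,"ry": 0,"rz": 0,"grip": 16},{"tx": 0,"ty": 0,"tz": 0,"rx": 0,"ry": 0,"rz": 0,"grip": 12},{"tx": 0,"ty": 0,"tz": 0,"rx": 0,"ry": 0,"rz": 0,"grip": 0},{"tx": 0,"ty": 0,"tz": 0,"rx": 0,"ry": 0,"rz": 0,"grip": 0},{"tx": 0,"ty": 0,"tz": 0,"rx": 0,"ry": 0,"rz": 0,"grip": 0},{"tx": 0,"ty": 0,"tz": 0,"rx": 0,"ry": 0,"rz": 0,"grip": 0},{"tx": 0,"ty": 0,"tz": 0,"rx": 0,"ry": 0,"rz": 0,"grip": 0},{"tx": 0,"ty": 0,"tz": 0,"rx": 0,"ry": 0,"rz": 0,"grip": 0}]'

```text
t: 5.0
eef_pos: [482.0, -150.2, 65.6]
tcp_rot: [-1.571, 0.0, 1.776]
ft_force: [0.5, 0.2, 0.5]
opening: 0.124
```

```bash

python3 - <<'E'
from h import *
st()
E
```

```text
5.0 q [-0.433   0.5738  2.0072  0.0001  0.5605 -2.2089] p [ 482.0274 -150.227    65.6451] r [-1.5709  0.      1.7758] F [0.488  0.1868 0.4854] M [ 0.1471 -0.104  -0.0224] o 0.12384932711809957
```

move_arm --rows '[{"tx": 0,"ty": -0.3,"tz": 0,"rx": 0,"ry": 0,"rz": 0,"grip": 0},{"tx": 0,"ty": -0.6,"tz": 0,"rx": 0,"ry": 0,"rz": 0,"grip": 0},{"tx": 0,"ty": -1,"tz": 0,"rx": 0,"ry": 0,"rz": 0,"grip": 0},{"tx": 0,"ty": -1.5,"tz": 0,"rx": 0,"ry": 0,"rz": 0,"grip": 0},{"tx": 0,"ty": -2,"tz": 0,"rx": 0,"ry": 0,"rz": 0,"grip": 0},{"tx": 0,"ty": -2.5,"tz": 0,"rx": 0,"ry": 0,"rz": 0,"grip": 0},{"tx": 0,"ty": -2.5,"tz": 0,"rx": 0,"ry": 0,"rz": 0,"grip": 0},{"tx": 0,"ty": -1.8,"tz": 0,"rx": 0,"ry": 0.055,"rz": 0,"grip": 0},{"tx": 0,"ty": -1,"tz": 0,"rx": 0,"ry": 0.08,"rz": 0,"grip": 0},{"tx": 0,"ty": 0,"tz": 0,"rx": 0,"ry": 0.07,"rz": 0,"grip": 0}]'

```text
t: 5.83
eef_pos: [482.7, -150.5, 201.0]
tcp_rot: [-1.575, 0.002, 1.567]
ft_force: [0.6, 0.5, -0.9]
opening: 0.124
```

```bash

python3 - <<'E'
from h import *
st()
E
```

```text
5.8333 q [-0.4329  0.3612  1.8889  0.      0.8866 -1.9999] p [ 482.6698 -150.4533  201.0144] r [-1.5752  0.002   1.567 ] F [ 0.5711  0.4821 -0.9289] M [ 0.1061 -0.0944 -0.0173] o 0.12394824954612145
```

move_arm --rows '[{"tx": 2,"ty": 0,"tz": -0.8,"rx": 0,"ry": 0,"rz": 0,"grip": 0},{"tx": 3.2,"ty": 0,"tz": -1.2,"rx": 0,"ry": 0,"rz": 0,"grip": 0},{"tx": 3.6,"ty": 0,"tz": -1.3,"rx": 0,"ry": 0,"rz": 0,"grip": 0},{"tx": 3.8,"ty": 0,"tz": -1.4,"rx": 0,"ry": 0,"rz": 0,"grip": 0},{"tx": 3.8,"ty": 0,"tz": -1.4,"rx": 0,"ry": 0,"rz": 0,"grip": 0},{"tx": 3.8,"ty": 0,"tz": -1.4,"rx": 0,"ry": 0,"rz": 0,"grip": 0},{"tx": 3.2,"ty": 0,"tz": -1.3,"rx": 0,"ry": 0,"rz": 0,"grip": 0},{"tx": 2.4,"ty": 0,"tz": -1,"rx": 0,"ry": 0,"rz": 0,"grip": 0},{"tx": 1,"ty": 0,"tz": -0.5,"rx": 0,"ry": 0,"rz": 0,"grip": 0},{"tx": 0,"ty": 0,"tz": 0,"rx": 0,"ry": 0,"rz": 0,"grip": 0}]'

```text
t: 6.67
eef_pos: [585.4, 119.6, 198.2]
tcp_rot: [-1.572, -0.0, 1.573]
ft_force: [-0.8, -0.2, -1.3]
opening: 0.126
```

move_arm --rows '[{"tx": 0,"ty": 0,"tz": 0,"rx": 0,"ry": 0,"rz": 0,"grip": 0},{"tx": 0,"ty": 0,"tz": 0,"rx": 0,"ry": 0,"rz": 0,"grip": 0},{"tx": 0,"ty": 0,"tz": 0,"rx": 0,"ry": 0,"rz": 0,"grip": 0},{"tx": 0,"ty": 0,"tz": 0,"rx": 0,"ry": 0,"rz": 0,"grip": 0}]'

```text
t: 7.0
eef_pos: [584.8, 116.6, 197.9]
tcp_rot: [-1.571, 0.0, 1.569]
ft_force: [-0.6, -0.7, -0.5]
opening: 0.126
```

```bash

python3 - <<'E'
from h import *
st()
im,d,c=snap('wrist','w6');print(c['eye'],c['rotation']);st();im,d,c=snap('side','s6');im,d,c=snap('scene','sc6')
crop('w6',200,10,440,190,3.3,'w6c')
crop('s6',100,40,400,300,2.6,'s6c')
E
```

```text
7.0 q [ 0.0861  0.4877  1.6725 -0.0001  0.9812 -1.4831] p [584.822  116.6168 197.9131] r [-1.5709  0.0001  1.5693] F [-0.6057 -0.6739 -0.5143] M [ 0.141  -0.0602 -0.0111] o 0.12620312564517436
[517.6511 117.481  350.2321] [-0.2414  0.0005  1.5702]
7.05 q [ 0.0864  0.4879  1.6724 -0.0001  0.9812 -1.4831] p [584.8858 116.7649 197.8561] r [-1.5709  0.0001  1.5695] F [-0.891  -0.2518 -0.5352] M [ 0.1244 -0.055  -0.0163] o 0.12734866515398902
```

View pics/w6.png

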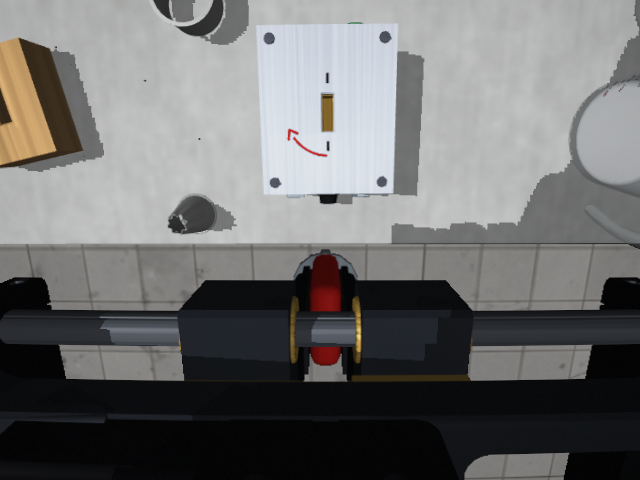

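View pics/w6c.png

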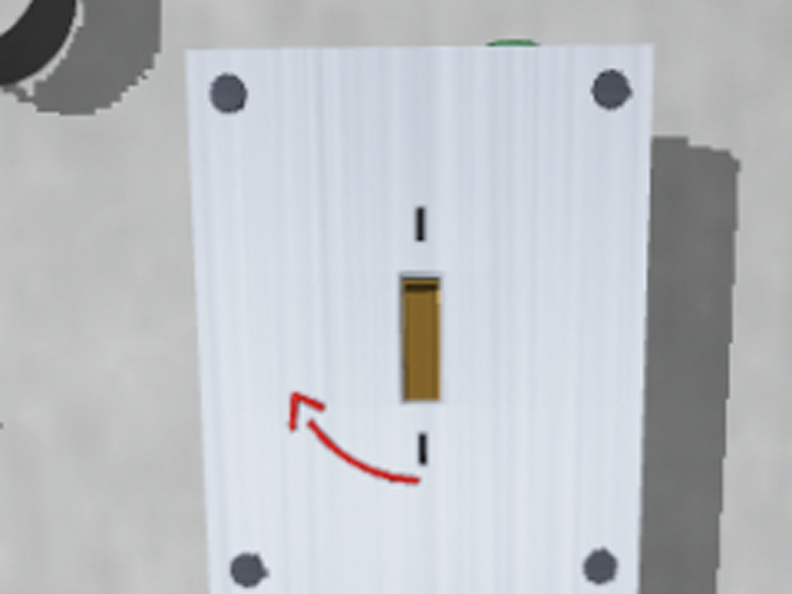

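View pics/s6c.png

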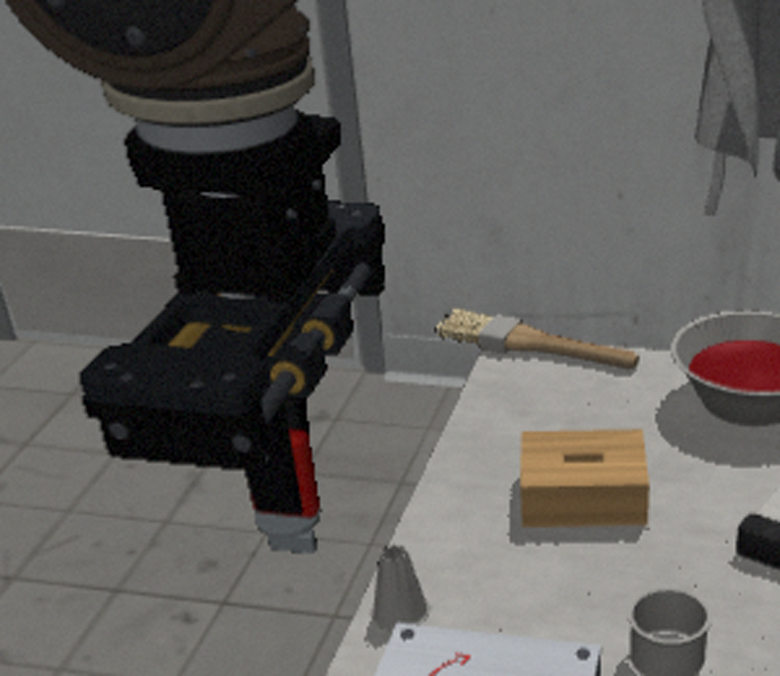

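```bash

python3 - <<'E'
from h import *
im,d,c=load('w6')
f=lambda L:[(200+(u+.5)/3.3-.5,10+(v+.5)/3.3-.5) for u,v in L]
for nm,L in dict(slot=[(401,272),(441,272),(441,402),(403,402)],screws=[(228,93),(611,90),(601,566),(247,570)],ticks=[(420.5,224),(422.5,449)]).items():
    P=onz(c,f(L),60);print(nm,P.round(1).tolist(),P.mean(0).round(2))
    for i in range(len(L)):
        v=P[(i+1)%len(L)]-P[i];print('  ',np.linalg.norm(v).round(1),np.arctan2(v[1],v[0]).round(4))
C=onz(c,[(257.5,25),(397.5,23.3),(387.5,193),(263.5,195)],60);print('box corners',C.round(1).tolist(),C.mean(0))
print([c0.round(1).tolist() for c0 in atd(c,d,f([(300,200),(550,200),(300,540),(550,540)]))])
crop('w6',280,80,370,170,6.6,'w6h')
E
```

```text
slot [[478.5, 114.5, 60.0], [478.5, 123.4, 60.0], [506.4, 123.5, 60.0], [506.4, 114.9, 60.0]] [492.47 119.06  60.  ]
   8.9 1.5703
   27.9 0.0041
   8.6 -1.5713
   27.9 -3.1282
screws [[441.6, 77.2, 60.0], [441.0, 159.9, 60.0], [543.4, 161.0, 60.0], [544.3, 78.3, 60.0]] [492.58 119.13  60.  ]
   82.7 1.5775
   102.4 0.0105
   82.7 -1.56
   102.7 -3.131
ticks [[468.5, 118.8, 60.0], [516.8, 119.3, 60.0]] [492.65 119.07  60.  ]
   48.4 0.01
   48.4 -3.1316
box corners [[433.1, 69.5, 60.0], [432.0, 168.7, 60.0], [552.5, 165.8, 60.0], [554.0, 69.5, 60.0]] [492.91308686 118.35501509  60.        ]
[[463.7, 92.5, 61.5], [463.7, 147.1, 61.2], [537.3, 91.0, 61.5], [537.3, 148.8, 61.1]]
```

View pics/w6h.png

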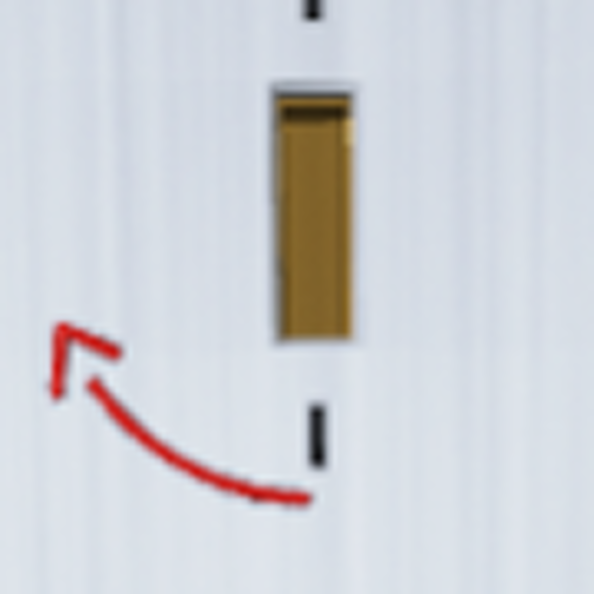

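```bash

python3 - <<'E'
from h import *
for k in range(4):
    st()
    im,d,c=snap('wrist',f'w7{k}');print(c['eye'],c['rotation'])
    g=cv2.cvtColor(im,cv2.COLOR_BGR2GRAY); 
    m=((im[...,0]<75)&(im[...,2]>85)&(im[...,2]<200)).astype(np.uint8)
    m[:85]=0;m[140:]=0;m[:,:310]=0;m[:,345:]=0
    p=np.argwhere(m); a,b=p.min(0),p.max(0); print(a,b)
    P=onz(c,[(326.5+0.0,107.2)],60);print(P)
E
```

```text
7.15 q [ 0.0869  0.4882  1.6721 -0.0001  0.9812 -1.4829] p [584.9584 117.126  197.7747] r [-1.5709  0.      1.5699] F [-0.44    0.6327  0.0862] M [ 0.0762 -0.1218 -0.0111] o 0.12451838190610161
[517.7486 117.9658 350.0998] [-0.2414  0.0005  1.5709]
[ 94 322] [130 331]
[[489.1954 118.8863  60.    ]]
7.2 q [ 0.0872  0.4883  1.672  -0.      0.9812 -1.4829] p [584.9832 117.3141 197.7501] r [-1.5709  0.      1.5702] F [-0.1083 -0.4311  0.0536] M [ 0.035  -0.0381 -0.0252] o 0.12647482012799427
[517.7623 118.0943 350.0649] [-0.2413  0.0005  1.5711]
[ 94 322] [130 331]
[[489.2046 119.0096  60.    ]]
7.25 q [ 0.0874  0.4884  1.6719 -0.      0.9812 -1.4828] p [585.0022 117.4273 197.7058] r [-1.5709  0.      1.5703] F [ 1.3076 -0.1996  0.3909] M [ 0.092  -0.0169  0.0425] o 0.1217028883037773
[517.7706 118.1993 350.0369] [-0.2413  0.0005  1.5712]
[ 94 321] [130 331]
[[489.2086 119.11    60.    ]]
7.3 q [ 0.0876  0.4884  1.6718 -0.      0.9812 -1.4828] p [585.009  117.5516 197.7063] r [-1.5709  0.      1.5705] F [ 1.3216 -0.2502  0.1956] M [ 0.1311 -0.046   0.0401] o 0.12488287860672122
[517.7755 118.2816 350.0158] [-0.2413  0.0005  1.5714]
[ 94 321] [130 331]
[[489.2099 119.1885  60.    ]]
```

```bash

python3 - <<'E'
from h import *
crop('w73',280,60,370,150,6.6,'w73h'); crop('w73',240,10,420,210,3,'w73b')
crop('s6',180,190,260,260,10,'s6k'); 
E
```

```text
(no output)
```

View pics/w73h.png

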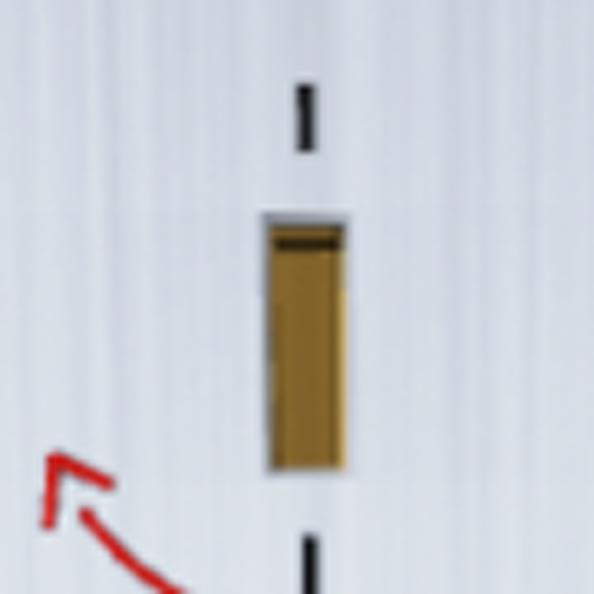

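View pics/w73b.png

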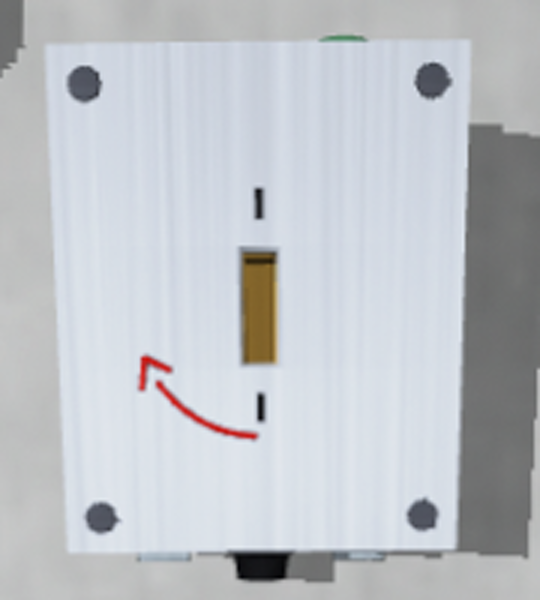

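View pics/s6k.png

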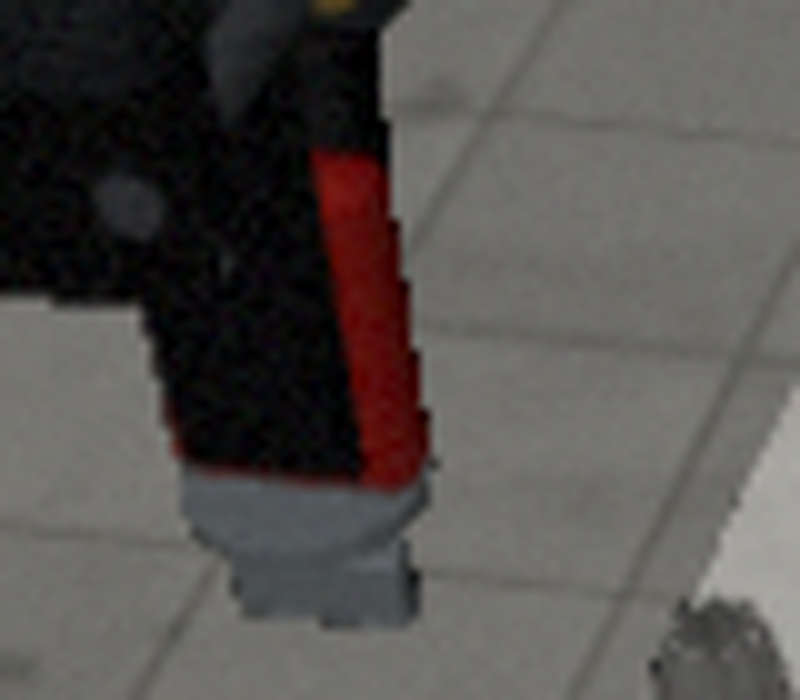

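```bash

python3 - <<'E'
from h import *
im,d,c=load('w73')
f=lambda L,x,y,s:[(x+(u+.5)/s-.5,y+(v+.5)/s-.5) for u,v in L]
for z in (60,61):
  for nm,L in dict(slot=f([(265,215),(347,215),(347,471),(267,471)],280,60,6.6),screws=f([(84.5,83),(432,80.5),(423,514.5),(101,517.5)],240,10,3),ticks=f([(258.5,203),(260.7,407)],240,10,3),box=f([(46,44.5),(470.5,39),(457,548.5),(68,553)],240,10,3)).items():
    P=onz(c,L,z);print(nm,P.mean(0).round(2),end=' ')
    for i in range(len(L)):
        v=P[(i+1)%len(L)]-P[i];print('  ',np.linalg.norm(v).round(1),np.arctan2(v[1],v[0]).round(4),end='')
    print()
E
```

```text
slot [492.42 118.84  60.  ]    9.1 1.5714   27.5 0.0046   9.1 -1.5702   27.5 -3.1358
screws [492.5  119.11  60.  ]    82.5 1.578   102.6 0.0113   82.7 -1.5609   102.8 -3.1323
ticks [492.55 118.98  60.  ]    48.2 0.0125   48.2 -3.1291
box [492.54 119.17  60.  ]    100.1 1.5833   120.5 0.0121   100.6 -1.5585   120.4 -3.1335
slot [492.5  118.83  61.  ]    9.1 1.5714   27.4 0.0046   9.0 -1.5702   27.4 -3.1358
screws [492.58 119.11  61.  ]    82.2 1.578   102.2 0.0113   82.4 -1.5609   102.5 -3.1323
ticks [492.64 118.97  61.  ]    48.0 0.0125   48.0 -3.1291
box [492.63 119.16  61.  ]    99.8 1.5833   120.1 0.0121   100.3 -1.5585   120.0 -3.1335
```

move_arm --rows '[{"tx": 0.18,"ty": 0,"tz": 1,"rx": 0,"ry": -0.01,"rz": 0,"grip": 0},{"tx": 0,"ty": 0.6,"tz": 2,"rx": 0,"ry": 0,"rz": 0,"grip": 0},{"tx": 0,"ty": 1.2,"tz": 2,"rx": 0,"ry": 0,"rz": 0,"grip": 0},{"tx": 0,"ty": 1.4,"tz": 2,"rx": 0,"ry": 0,"rz": 0,"grip": 0},{"tx": 0,"ty": 1.4,"tz": 1.5,"rx": 0,"ry": 0,"rz": 0,"grip": 0},{"tx": 0,"ty": 1.2,"tz": 0.81,"rx": 0,"ry": 0,"rz": 0,"grip": 0},{"tx": 0,"ty": 0.8,"tz": 0,"rx": 0,"ry": 0,"rz": 0,"grip": 0},{"tx": 0,"ty": 0.67,"tz": 0,"rx": 0,"ry": 0,"rz": 0,"grip": 0},{"tx": 0,"ty": 0,"tz": 0,"rx": 0,"ry": 0,"rz": 0,"grip": 0},{"tx": 0,"ty": 0,"tz": 0,"rx": 0,"ry": 0,"rz": 0,"grip": 0}]'

```text
t: 8.18
eef_pos: [492.5, 118.8, 125.0]
tcp_rot: [-1.571, -0.0, 1.581]
ft_force: [-0.3, -0.0, 0.5]
opening: 0.125
```

move_arm --rows '[{"tx": 0,"ty": 0,"tz": 0,"rx": 0,"ry": 0,"rz": 0,"grip": 0},{"tx": 0,"ty": 0,"tz": 0,"rx": 0,"ry": 0,"rz": 0,"grip": 0},{"tx": 0,"ty": 0,"tz": 0,"rx": 0,"ry": 0,"rz": 0,"grip": 0},{"tx": 0,"ty": 0,"tz": 0,"rx": 0,"ry": 0,"rz": 0,"grip": 0},{"tx": 0,"ty": 0,"tz": 0,"rx": 0,"ry": 0,"rz": 0,"grip": 0},{"tx": 0,"ty": 0,"tz": 0,"rx": 0,"ry": 0,"rz": 0,"grip": 0}]'

```text
t: 8.68
eef_pos: [492.0, 118.8, 125.1]
tcp_rot: [-1.571, 0.0, 1.581]
ft_force: [-0.6, 0.3, -1.9]
opening: 0.126
```

```bash

python3 - <<'E'
from h import *
st()
im,d,c=snap('side','s8');snap('scene','sc8')
crop('s8',220,200,350,300,6,'s8c');crop('sc8',190,130,290,230,6,'sc8c');st()
E
```

```text
8.6833 q [ 0.1063  0.4743  1.9616 -0.0001  0.7053 -1.4745] p [491.9975 118.755  125.0655] r [-1.5711  0.      1.5808] F [-0.5775  0.329  -1.9372] M [ 0.0884 -0.0621  0.0218] o 0.12636242953533494
8.7833 q [ 0.1063  0.4744  1.9617 -0.0001  0.7053 -1.4745] p [491.9528 118.7468 125.0032] r [-1.571   0.      1.5809] F [-0.0572 -0.1404  0.0756] M [ 0.1072 -0.025   0.0072] o 0.12518749531402132
```

View pics/s8c.png

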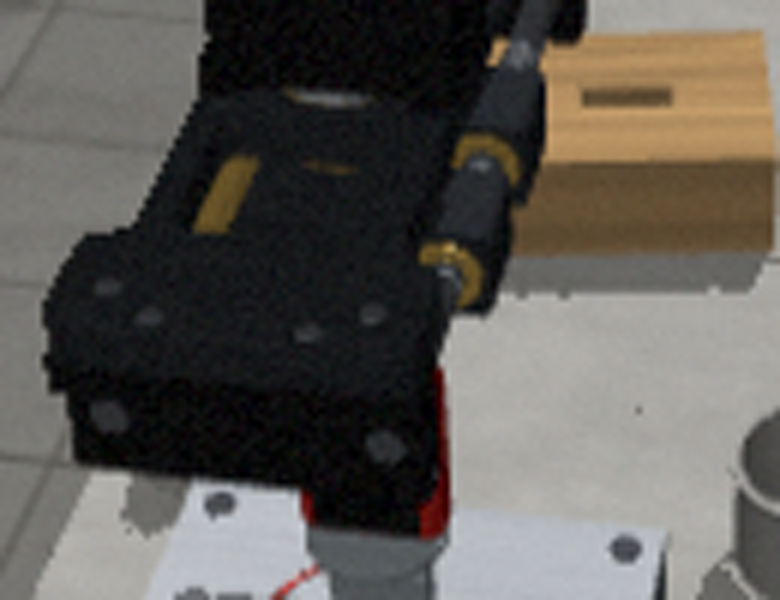

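View pics/sc8c.png

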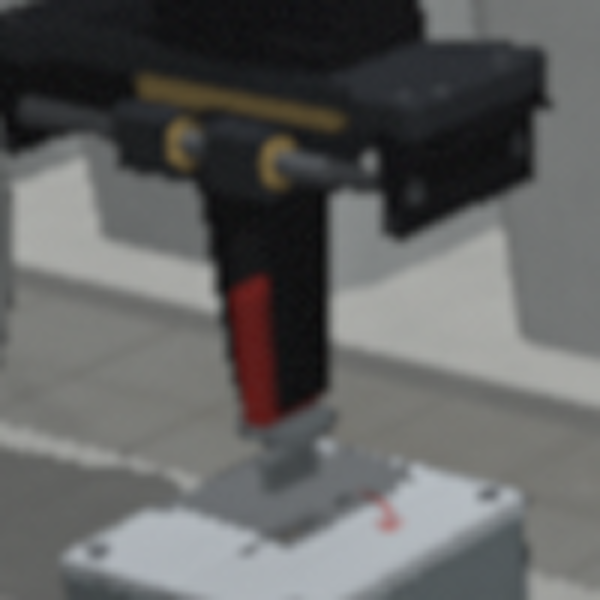

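```bash

python3 - <<'E'
from h import *
crop('s8',245,275,335,345,8,'s8d')
for n in ('s8','sc8'):
    im,d,c=load(n)
    h=[[492.55+a,119.05+b,60] for a,b in ((13.2,4.2),(13.2,-4.2),(-13.2,4.2),(-13.2,-4.2))]
    k=[[492.55+a,118.75+b,125-49.66] for a,b in ((12,3),(12,-3),(-12,3),(-12,-3))]
    print(n,proj(c,h).round(1).tolist(),proj(c,k).round(1).tolist())
crop('sc8',215,195,265,235,14,'sc8d')
E
```

```text
s8 [[273.8, 308.8], [275.3, 304.6], [292.1, 311.1], [293.4, 306.8]] [[274.1, 300.3], [275.2, 297.3], [291.0, 302.4], [292.0, 299.3]]
sc8 [[240.9, 214.9], [244.1, 215.8], [232.1, 219.6], [235.4, 220.5]] [[240.5, 208.2], [242.8, 208.9], [232.5, 212.4], [234.8, 213.1]]
```

View pics/s8d.png

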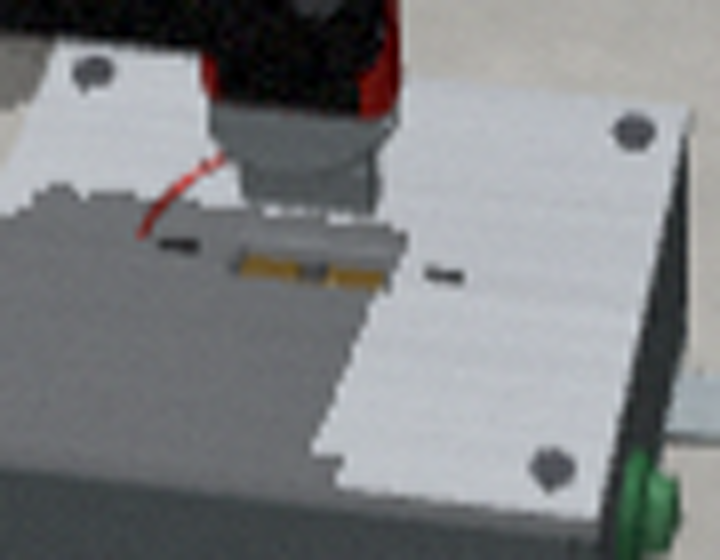

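View pics/sc8d.png

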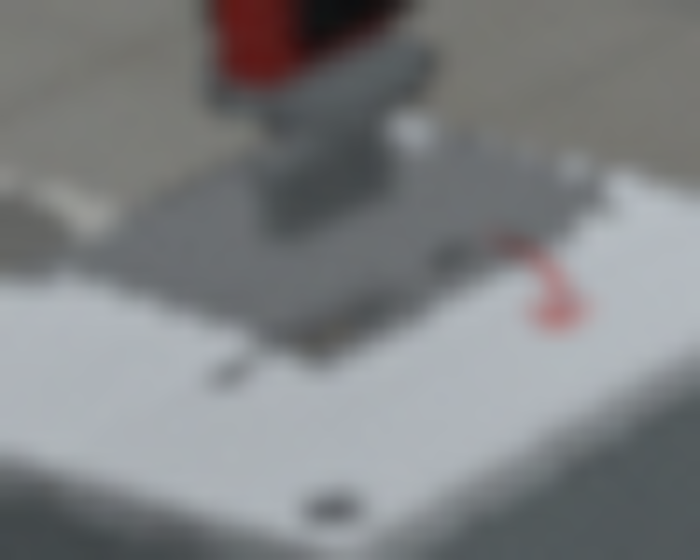

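move_arm --rows '[{"tx": 0,"ty": 0.5,"tz": 0,"rx": 0,"ry": 0,"rz": 0,"grip": 0},{"tx": 0,"ty": 0.5,"tz": 0,"rx": 0,"ry": 0,"rz": 0,"grip": 0},{"tx": 0,"ty": 0.3,"tz": 0,"rx": 0,"ry": 0,"rz": 0,"grip": 0},{"tx": 0,"ty": 0.1,"tz": 0,"rx": 0,"ry": 0,"rz": 0,"grip": 0},{"tx": 0,"ty": 0,"tz": 0,"rx": 0,"ry": 0,"rz": 0,"grip": 0},{"tx": 0,"ty": 0.05,"tz": 0,"rx": 0,"ry": 0,"rz": 0,"grip": 0},{"tx": 0,"ty": 0.05,"tz": 0,"rx": 0,"ry": 0,"rz": 0,"grip": 0},{"tx": 0,"ty": 0.05,"tz": 0,"rx": 0,"ry": 0,"rz": 0,"grip": 0},{"tx": 0,"ty": 0.05,"tz": 0,"rx": 0,"ry": 0,"rz": 0,"grip": 0},{"tx": 0,"ty": 0,"tz": 0,"rx": 0,"ry": 0,"rz": 0,"grip": 0}]'

```text
t: 9.62
eef_pos: [491.9, 118.8, 108.9]
tcp_rot: [-1.571, 0.0, 1.581]
ft_force: [0.5, -0.6, -0.6]
opening: 0.12
```

```bash

python3 -c "
from h import *
st()"
```

```text
9.6167 q [ 0.1063  0.5005  1.9748 -0.      0.6662 -1.4745] p [491.9278 118.7501 108.9393] r [-1.5709  0.      1.5808] F [ 0.5173 -0.5521 -0.5572] M [ 0.1171 -0.0157  0.0236] o 0.120082542922484
```

move_arm --rows '[{"tx": 0,"ty": 0.05,"tz": 0,"rx": 0,"ry": 0,"rz": 0,"grip": 0},{"tx": 0,"ty": 0.05,"tz": 0,"rx": 0,"ry": 0,"rz": 0,"grip": 0},{"tx": 0,"ty": 0.05,"tz": 0,"rx": 0,"ry": 0,"rz": 0,"grip": 0},{"tx": 0,"ty": 0.05,"tz": 0,"rx": 0,"ry": 0,"rz": 0,"grip": 0},{"tx": 0,"ty": 0,"tz": 0,"rx": 0,"ry": 0,"rz": 0,"grip": 0},{"tx": 0,"ty": 0,"tz": 0,"rx": 0,"ry": 0,"rz": 0,"grip": 0}]'

```text
t: 10.12
eef_pos: [491.9, 118.7, 106.9]
tcp_rot: [-1.571, 0.0, 1.581]
ft_force: [1.2, -0.5, -0.7]
opening: 0.126
```

move_arm --rows '[{"tx": 0,"ty": 0.05,"tz": 0,"rx": 0,"ry": 0,"rz": 0,"grip": 0},{"tx": 0,"ty": 0.05,"tz": 0,"rx": 0,"ry": 0,"rz": 0,"grip": 0},{"tx": 0,"ty": 0,"tz": 0,"rx": 0,"ry": 0,"rz": 0,"grip": 0},{"tx": 0,"ty": 0,"tz": 0,"rx": 0,"ry": 0,"rz": 0,"grip": 0}]'

```text
t: 10.45
eef_pos: [491.9, 118.7, 105.9]
tcp_rot: [-1.571, 0.0, 1.581]
ft_force: [-0.1, 0.2, -0.6]
opening: 0.127
```

```bash

python3 -c "
from h import *
st()"
```

```text
10.45 q [ 0.1063  0.5055  1.9772 -0.      0.659  -1.4745] p [491.8734 118.7482 105.8941] r [-1.5707  0.      1.5808] F [-0.08    0.1994 -0.608 ] M [ 0.0751 -0.0518  0.0227] o 0.12738144324111184
```

move_arm --rows '[{"tx": 0,"ty": 0.1,"tz": 0,"rx": 0,"ry": 0,"rz": 0,"grip": 0},{"tx": 0,"ty": 0.1,"tz": 0,"rx": 0,"ry": 0,"rz": 0,"grip": 0},{"tx": 0,"ty": 0.1,"tz": 0,"rx": 0,"ry": 0,"rz": 0,"grip": 0},{"tx": 0,"ty": 0.1,"tz": 0,"rx": 0,"ry": 0,"rz": 0,"grip": 0},{"tx": 0,"ty": 0,"tz": 0,"rx": 0,"ry": 0,"rz": 0,"grip": 0},{"tx": 0,"ty": 0,"tz": 0,"rx": 0,"ry": 0,"rz": 0,"grip": 0}]'

```text
t: 10.95
eef_pos: [491.9, 118.7, 101.8]
tcp_rot: [-1.571, 0.0, 1.581]
ft_force: [0.5, -0.1, -0.5]
opening: 0.124
```

move_arm --rows '[{"tx": 0,"ty": 0.1,"tz": 0,"rx": 0,"ry": 0,"rz": 0,"grip": 0},{"tx": 0,"ty": 0.1,"tz": 0,"rx": 0,"ry": 0,"rz": 0,"grip": 0},{"tx": 0,"ty": 0.1,"tz": 0,"rx": 0,"ry": 0,"rz": 0,"grip": 0},{"tx": 0,"ty": 0.1,"tz": 0,"rx": 0,"ry": 0,"rz": 0,"grip": 0},{"tx": 0,"ty": 0,"tz": 0,"rx": 0,"ry": 0,"rz": 0,"grip": 0},{"tx": 0,"ty": 0,"tz": 0,"rx": 0,"ry": 0,"rz": 0,"grip": 0}]'

```text
t: 11.45
eef_pos: [491.9, 118.7, 97.9]
tcp_rot: [-1.571, 0.0, 1.581]
ft_force: [0.4, 0.4, 0.1]
opening: 0.124
```

move_arm --rows '[{"tx": 0,"ty": 0.1,"tz": 0,"rx": 0,"ry": 0,"rz": 0,"grip": 0},{"tx": 0,"ty": 0.1,"tz": 0,"rx": 0,"ry": 0,"rz": 0,"grip": 0},{"tx": 0,"ty": 0.1,"tz": 0,"rx": 0,"ry": 0,"rz": 0,"grip": 0},{"tx": 0,"ty": 0.1,"tz": 0,"rx": 0,"ry": 0,"rz": 0,"grip": 0},{"tx": 0,"ty": 0.1,"tz": 0,"rx": 0,"ry": 0,"rz": 0,"grip": 0},{"tx": 0,"ty": 0,"tz": 0,"rx": 0,"ry": 0,"rz": 0,"grip": 0}]'

```text
t: 11.95
eef_pos: [491.8, 118.7, 92.7]
tcp_rot: [-1.571, 0.0, 1.581]
ft_force: [0.4, 0.4, -0.5]
opening: 0.129
```

```bash

python3 -c "
from h import *
st()"
```

```text
11.95 q [ 0.1063  0.5277  1.9868 -0.      0.6273 -1.4745] p [491.8447 118.7496  92.7283] r [-1.5705  0.      1.5808] F [ 0.3815  0.3841 -0.5162] M [ 0.1238 -0.0421  0.0353] o 0.1288400454996059
```

move_arm --rows '[{"tx": 0,"ty": 0.05,"tz": 0,"rx": 0,"ry": 0,"rz": 0,"grip": 0},{"tx": 0,"ty": 0.05,"tz": 0,"rx": 0,"ry": 0,"rz": 0,"grip": 0},{"tx": 0,"ty": 0.05,"tz": 0,"rx": 0,"ry": 0,"rz": 0,"grip": 0},{"tx": 0,"ty": 0.05,"tz": 0,"rx": 0,"ry": 0,"rz": 0,"grip": 0},{"tx": 0,"ty": 0.05,"tz": 0,"rx": 0,"ry": 0,"rz": 0,"grip": 0},{"tx": 0,"ty": 0,"tz": 0,"rx": 0,"ry": 0,"rz": 0,"grip": 0},{"tx": 0,"ty": 0,"tz": 0,"rx": 0,"ry": 0,"rz": 0,"grip": 0}]'

```text
t: 12.53
eef_pos: [491.9, 118.8, 90.4]
tcp_rot: [-1.571, 0.0, 1.581]
ft_force: [-0.8, -0.0, -0.7]
opening: 0.123
```

move_arm --rows '[{"tx": 0,"ty": 0.03,"tz": 0,"rx": 0,"ry": 0,"rz": 0,"grip": 0},{"tx": 0,"ty": 0,"tz": 0,"rx": 0,"ry": 0,"rz": 0,"grip": 0},{"tx": 0,"ty": 0,"tz": 0,"rx": 0,"ry": 0,"rz": 0,"grip": 0}]'

```text
t: 12.78
eef_pos: [491.9, 118.8, 90.2]
tcp_rot: [-1.571, -0.0, 1.581]
ft_force: [-0.1, 0.2, -0.7]
opening: 0.121
```

move_arm --rows '[{"tx": 0,"ty": 0.03,"tz": 0,"rx": 0,"ry": 0,"rz": 0,"grip": 0},{"tx": 0,"ty": 0,"tz": 0,"rx": 0,"ry": 0,"rz": 0,"grip": 0},{"tx": 0,"ty": 0,"tz": 0,"rx": 0,"ry": 0,"rz": 0,"grip": 0}]'

```text
t: 13.03
eef_pos: [491.9, 118.8, 89.8]
tcp_rot: [-1.571, 0.0, 1.581]
ft_force: [-0.2, -0.8, 0.8]
opening: 0.125
```

move_arm --rows '[{"tx": 0,"ty": 0.03,"tz": 0,"rx": 0,"ry": 0,"rz": 0,"grip": 0},{"tx": 0,"ty": 0,"tz": 0,"rx": 0,"ry": 0,"rz": 0,"grip": 0},{"tx": 0,"ty": 0,"tz": 0,"rx": 0,"ry": 0,"rz": 0,"grip": 0}]'

```text
t: 13.28
eef_pos: [492.0, 118.7, 89.6]
tcp_rot: [-1.571, 0.0, 1.581]
ft_force: [-0.6, 0.2, 1.2]
opening: 0.126
```

move_arm --rows '[{"tx": 0,"ty": 0.02,"tz": 0,"rx": 0,"ry": 0,"rz": 0,"grip": 0},{"tx": 0,"ty": 0,"tz": 0,"rx": 0,"ry": 0,"rz": 0,"grip": 0},{"tx": 0,"ty": 0,"tz": 0,"rx": 0,"ry": 0,"rz": 0,"grip": 0}]'

```text
t: 13.53
eef_pos: [492.0, 118.8, 89.6]
tcp_rot: [-1.571, -0.0, 1.581]
ft_force: [-1.5, 0.3, 4.4]
opening: 0.123
```

```bash

python3 -c "
from h import *
st()
snap('side','s9');snap('scene','sc9');st()
crop('s9',230,230,340,340,6,'s9c');crop('sc9',200,160,280,230,8,'sc9c')"
```

```text
13.5333 q [ 0.1063  0.5329  1.9891 -0.      0.6192 -1.4745] p [491.9845 118.7671  89.6415] r [-1.5712 -0.      1.5808] F [-1.537   0.2622  4.3904] M [ 0.0811  0.2195 -0.0013] o 0.12263391689334435
13.6333 q [ 0.1063  0.5329  1.9891 -0.      0.6192 -1.4745] p [491.9812 118.7515  89.6204] r [-1.5712 -0.      1.5808] F [-0.8269  0.584   4.6436] M [ 0.0686  0.2431 -0.0012] o 0.12560041468794028
```

View pics/s9c.png

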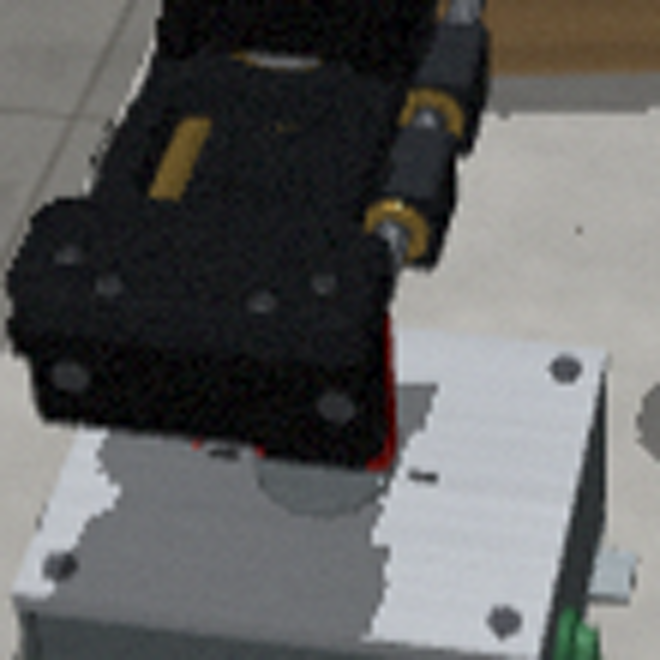

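View pics/sc9c.png

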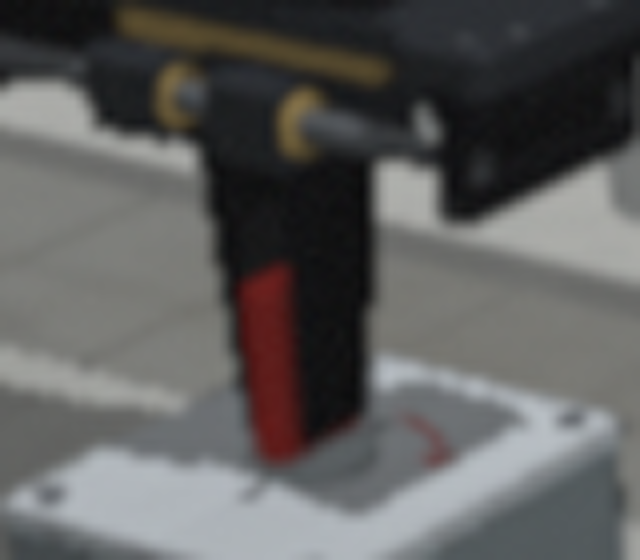

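move_arm --rows '[{"tx": 0.003,"ty": 0,"tz": 0,"rx": 0,"ry": 0.04,"rz": 0,"grip": 0},{"tx": 0.003,"ty": 0,"tz": 0,"rx": 0,"ry": 0.04,"rz": 0,"grip": 0},{"tx": 0.003,"ty": 0,"tz": 0,"rx": 0,"ry": 0.04,"rz": 0,"grip": 0},{"tx": 0.003,"ty": 0,"tz": 0,"rx": 0,"ry": 0.04,"rz": 0,"grip": 0},{"tx": 0.003,"ty": 0,"tz": 0,"rx": 0,"ry": 0.04,"rz": 0,"grip": 0},{"tx": 0,"ty": 0,"tz": 0,"rx": 0,"ry": 0,"rz": 0,"grip": 0},{"tx": 0,"ty": 0,"tz": 0,"rx": 0,"ry": 0,"rz": 0,"grip": 0}]'

```text
t: 14.22
eef_pos: [492.0, 118.7, 89.6]
tcp_rot: [-1.571, 0.0, 1.381]
ft_force: [-1.3, -2.4, 6.1]
opening: 0.127
```

```bash

python3 -c "
from h import *
st()"
```

```text
14.2167 q [ 0.1063  0.533   1.989  -0.0005  0.6193 -1.274 ] p [492.0013 118.7028  89.5966] r [-1.5712  0.0002  1.3806] F [-1.2844 -2.3885  6.059 ] M [-0.4131  0.1403 -0.0273] o 0.12706027732722022
```

move_arm --rows '[{"tx": 0.003,"ty": 0,"tz": 0,"rx": 0,"ry": 0.04,"rz": 0,"grip": 0},{"tx": 0.003,"ty": 0,"tz": 0,"rx": 0,"ry": 0.04,"rz": 0,"grip": 0},{"tx": 0.003,"ty": 0,"tz": 0,"rx": 0,"ry": 0.04,"rz": 0,"grip": 0},{"tx": 0.003,"ty": 0,"tz": 0,"rx": 0,"ry": 0.04,"rz": 0,"grip": 0},{"tx": 0.003,"ty": 0,"tz": 0,"rx": 0,"ry": 0.04,"rz": 0,"grip": 0},{"tx": 0,"ty": 0,"tz": 0,"rx": 0,"ry": 0,"rz": 0,"grip": 0},{"tx": 0,"ty": 0,"tz": 0,"rx": 0,"ry": 0,"rz": 0,"grip": 0}]'

```text
t: 14.8
eef_pos: [492.1, 118.9, 89.6]
tcp_rot: [-1.571, -0.0, 1.181]
ft_force: [-0.3, -2.6, 5.3]
opening: 0.12
```

```bash
cat >> h.py <<'E'
def feel(n=5):
    L=[]
    for k in range(n):
        s=env.state();L.append(np.r_[s['ft_force'],s['moment'],s['tcp_rot'][2],s['eef_pos'],s['tau'][5],s['opening']])
        if k<n-1: env.read_camera('side')
    L=np.array(L);np.set_printoptions(suppress=True,precision=4)
    print(s['t'],'F',L.mean(0)[:3],'M',L.mean(0)[3:6],'sdMz',L[:,5].std(),'yaw',L[-1,6],'p',L[-1,7:10],'tau6',L.mean(0)[10],'o',L.mean(0)[11])
E
python3 -c "
from h import *
feel()"
```

```text
15.0 F [-0.8649 -1.8622  5.2485] M [-0.2482  0.1446 -0.0151] sdMz 0.030857031544665497 yaw 1.180777741943607 p [492.0946 118.9005  89.6194] tau6 0.027490869018947706 o 0.12305677907772931
```

move_arm --rows '[{"tx": 0.003,"ty": 0,"tz": 0,"rx": 0,"ry": 0.04,"rz": 0,"grip": 0},{"tx": 0.003,"ty": 0,"tz": 0,"rx": 0,"ry": 0.04,"rz": 0,"grip": 0},{"tx": 0.003,"ty": 0,"tz": 0,"rx": 0,"ry": 0.04,"rz": 0,"grip": 0},{"tx": 0.003,"ty": 0,"tz": 0,"rx": 0,"ry": 0.04,"rz": 0,"grip": 0},{"tx": 0.003,"ty": 0,"tz": 0,"rx": 0,"ry": 0.04,"rz": 0,"grip": 0},{"tx": 0,"ty": 0,"tz": 0,"rx": 0,"ry": 0,"rz": 0,"grip": 0},{"tx": 0,"ty": 0,"tz": 0,"rx": 0,"ry": 0,"rz": 0,"grip": 0}]'

```text
t: 15.58
eef_pos: [492.1, 119.1, 89.6]
tcp_rot: [-1.571, -0.0, 0.981]
ft_force: [-1.2, -2.1, 4.9]
opening: 0.127
```

```bash

python3 -c "
from h import *
feel(3)"
```

```text
15.6833 F [-0.6908 -1.7186  5.0664] M [-0.1517  0.1533 -0.019 ] sdMz 0.01632846559857595 yaw 0.9808072357914819 p [492.1941 119.0898  89.6223] tau6 0.04666920518502593 o 0.1250900011671263
```

move_arm --rows '[{"tx": 0.0015,"ty": 0,"tz": 0,"rx": 0,"ry": 0.02,"rz": 0,"grip": 0},{"tx": 0.0015,"ty": 0,"tz": 0,"rx": 0,"ry": 0.02,"rz": 0,"grip": 0},{"tx": 0.0015,"ty": 0,"tz": 0,"rx": 0,"ry": 0.02,"rz": 0,"grip": 0},{"tx": 0.0015,"ty": 0,"tz": 0,"rx": 0,"ry": 0.02,"rz": 0,"grip": 0},{"tx": 0,"ty": 0,"tz": 0,"rx": 0,"ry": 0,"rz": 0,"grip": 0},{"tx": 0,"ty": 0,"tz": 0,"rx": 0,"ry": 0,"rz": 0,"grip": 0}]'

```text
t: 16.18
eef_pos: [492.2, 119.1, 89.6]
tcp_rot: [-1.571, -0.0, 0.901]
ft_force: [-0.2, -1.4, 5.2]
opening: 0.125
```

```bash

python3 -c "
from h import *
feel(3)"
```

```text
16.2833 F [-0.4351 -1.1937  5.2046] M [-0.1637  0.1392 -0.0195] sdMz 0.03405882945333085 yaw 0.9008176085439317 p [492.2323 119.1514  89.6436] tau6 0.019883199129253626 o 0.12505756661053977
```

move_arm --rows '[{"tx": 0.0015,"ty": 0,"tz": 0,"rx": 0,"ry": 0.02,"rz": 0,"grip": 0},{"tx": 0,"ty": 0,"tz": 0,"rx": 0,"ry": 0,"rz": 0,"grip": 0},{"tx": 0,"ty": 0,"tz": 0,"rx": 0,"ry": 0,"rz": 0,"grip": 0}]'

```text
t: 16.53
eef_pos: [492.2, 119.2, 89.6]
tcp_rot: [-1.571, -0.0, 0.881]
ft_force: [-0.3, -1.3, 5.7]
opening: 0.122
```

```bash

python3 -c "
from h import *
feel(3)"
```

```text
16.6333 F [-0.2968 -1.0502  5.45  ] M [-0.1317  0.1316 -0.0246] sdMz 0.01843548168692099 yaw 0.8808147007789549 p [492.2237 119.1748  89.6262] tau6 0.01955076564627234 o 0.12385226528906564
```

move_arm --rows '[{"tx": 0.0015,"ty": 0,"tz": 0,"rx": 0,"ry": 0.02,"rz": 0,"grip": 0},{"tx": 0,"ty": 0,"tz": 0,"rx": 0,"ry": 0,"rz": 0,"grip": 0},{"tx": 0,"ty": 0,"tz": 0,"rx": 0,"ry": 0,"rz": 0,"grip": 0}]'

```text
t: 16.88
eef_pos: [492.3, 119.2, 89.6]
tcp_rot: [-1.571, -0.0, 0.861]
ft_force: [-1.2, -0.9, 5.4]
opening: 0.128
```

```bash

python3 -c "
from h import *
feel(3)"
```

```text
16.9833 F [-0.9371 -0.5379  5.0496] M [-0.1403  0.1631  0.0107] sdMz 0.015865279681366848 yaw 0.8607871571897987 p [492.2314 119.1831  89.6251] tau6 0.01955468767846469 o 0.12682134264472336
```

move_arm --rows '[{"tx": 0.0015,"ty": 0,"tz": 0,"rx": 0,"ry": 0.02,"rz": 0,"grip": 0},{"tx": 0,"ty": 0,"tz": 0,"rx": 0,"ry": 0,"rz": 0,"grip": 0},{"tx": 0,"ty": 0,"tz": 0,"rx": 0,"ry": 0,"rz": 0,"grip": 0}]'

```text
t: 17.23
eef_pos: [492.3, 119.2, 89.6]
tcp_rot: [-1.571, -0.0, 0.841]
ft_force: [-0.3, -2.0, 4.3]
opening: 0.126
```

```bash

python3 -c "
from h import *
feel(3)"
```

```text
17.3333 F [-0.7791 -1.1991  4.4558] M [-0.0677  0.1134 -0.019 ] sdMz 0.022119707430542018 yaw 0.8408044893851134 p [492.2713 119.2028  89.6335] tau6 0.01968753211258445 o 0.1254747899136701
```

move_arm --rows '[{"tx": 0.0015,"ty": 0,"tz": 0,"rx": 0,"ry": 0.02,"rz": 0,"grip": 0},{"tx": 0,"ty": 0,"tz": 0,"rx": 0,"ry": 0,"rz": 0,"grip": 0},{"tx": 0,"ty": 0,"tz": 0,"rx": 0,"ry": 0,"rz": 0,"grip": 0}]'

```text
t: 17.58
eef_pos: [492.3, 119.2, 89.6]
tcp_rot: [-1.571, -0.0, 0.821]
ft_force: [-0.9, -0.5, 5.2]
opening: 0.127
```

```bash

python3 -c "
from h import *
feel(3)"
```

```text
17.6833 F [-0.8635 -0.744   5.1143] M [-0.1314  0.1216  0.0139] sdMz 0.020552523289611165 yaw 0.8208451224571873 p [492.2642 119.2297  89.6116] tau6 0.01971380268514622 o 0.1256467989577855
```

move_arm --rows '[{"tx": 0.0015,"ty": 0,"tz": 0,"rx": 0,"ry": 0.02,"rz": 0,"grip": 0},{"tx": 0,"ty": 0,"tz": 0,"rx": 0,"ry": 0,"rz": 0,"grip": 0},{"tx": 0,"ty": 0,"tz": 0,"rx": 0,"ry": 0,"rz": 0,"grip": 0}]'

```text
t: 17.93
eef_pos: [492.3, 119.2, 89.6]
tcp_rot: [-1.571, -0.0, 0.8]
ft_force: [-1.6, -0.9, 5.9]
opening: 0.124
```

```bash

python3 -c "
from h import *
feel(3)"
```

```text
18.0333 F [-0.5747 -1.2626  5.4748] M [-0.1247  0.1096  0.0271] sdMz 0.020836572550634553 yaw 0.8005281350953513 p [492.2765 119.2437  89.6055] tau6 0.030549476214218885 o 0.12484566287210679
```

move_arm --rows '[{"tx": 0.0015,"ty": 0,"tz": 0,"rx": 0,"ry": 0.02,"rz": 0,"grip": 0},{"tx": 0,"ty": 0,"tz": 0,"rx": 0,"ry": 0,"rz": 0,"grip": 0},{"tx": 0,"ty": 0,"tz": 0,"rx": 0,"ry": 0,"rz": 0,"grip": 0}]'

```text
t: 18.28
eef_pos: [492.3, 119.3, 89.6]
tcp_rot: [-1.571, -0.0, 0.781]
ft_force: [-0.8, -1.0, 5.1]
opening: 0.126
```

```bash

python3 -c "
from h import *
feel(3)"
```

```text
18.3833 F [-0.4579 -0.638   5.4652] M [-0.0899  0.0956  0.0545] sdMz 0.01627878700162326 yaw 0.7806632629359314 p [492.3184 119.2617  89.6035] tau6 0.07529272814281285 o 0.12373741805888494
```

move_arm --rows '[{"tx": 0.0015,"ty": 0,"tz": 0,"rx": 0,"ry": 0.02,"rz": 0,"grip": 0},{"tx": 0,"ty": 0,"tz": 0,"rx": 0,"ry": 0,"rz": 0,"grip": 0},{"tx": 0,"ty": 0,"tz": 0,"rx": 0,"ry": 0,"rz": 0,"grip": 0}]'

```text
t: 18.63
eef_pos: [492.3, 119.3, 89.6]
tcp_rot: [-1.571, -0.0, 0.761]
ft_force: [0.1, 0.1, 5.8]
opening: 0.126
```

```bash

python3 -c "
from h import *
feel(3)"
```

```text
18.7333 F [-0.5134 -0.6064  5.8009] M [-0.0872  0.1044  0.1128] sdMz 0.034623380006811644 yaw 0.7607978941288536 p [492.352  119.2878  89.6367] tau6 0.14186162501573563 o 0.12524634731491732
```

move_arm --rows '[{"tx": 0.0007,"ty": 0,"tz": 0,"rx": 0,"ry": 0.01,"rz": 0,"grip": 0},{"tx": 0,"ty": 0,"tz": 0,"rx": 0,"ry": 0,"rz": 0,"grip": 0},{"tx": 0,"ty": 0,"tz": 0,"rx": 0,"ry": 0,"rz": 0,"grip": 0}]'

```text
t: 18.98
eef_pos: [492.4, 119.3, 89.6]
tcp_rot: [-1.571, -0.0, 0.751]
ft_force: [-1.2, -0.3, 5.6]
opening: 0.124
```

```bash

python3 -c "
from h import *
feel(3)"
```

```text
19.0833 F [-0.7787 -0.4074  5.588 ] M [-0.0919  0.1167  0.1645] sdMz 0.04005712000285284 yaw 0.7509769792447414 p [492.3427 119.285   89.6188] tau6 0.1833848562091589 o 0.12472013443130507
```

move_arm --rows '[{"tx": -0.0022,"ty": 0,"tz": 0,"rx": 0,"ry": -0.03,"rz": 0,"grip": 0},{"tx": -0.003,"ty": 0,"tz": 0,"rx": 0,"ry": -0.04,"rz": 0,"grip": 0},{"tx": -0.003,"ty": 0,"tz": 0,"rx": 0,"ry": -0.04,"rz": 0,"grip": 0},{"tx": -0.003,"ty": 0,"tz": 0,"rx": 0,"ry": -0.04,"rz": 0,"grip": 0},{"tx": -0.003,"ty": 0,"tz": 0,"rx": 0,"ry": -0.04,"rz": 0,"grip": 0},{"tx": -0.003,"ty": 0,"tz": 0,"rx": 0,"ry": -0.04,"rz": 0,"grip": 0},{"tx": -0.003,"ty": 0,"tz": 0,"rx": 0,"ry": -0.04,"rz": 0,"grip": 0},{"tx": -0.003,"ty": 0,"tz": 0,"rx": 0,"ry": -0.04,"rz": 0,"grip": 0},{"tx": -0.003,"ty": 0,"tz": 0,"rx": 0,"ry": -0.04,"rz": 0,"grip": 0},{"tx": -0.003,"ty": 0,"tz": 0,"rx": 0,"ry": -0.04,"rz": 0,"grip": 0}]'

```text
t: 19.92
eef_pos: [492.2, 119.0, 89.6]
tcp_rot: [-1.571, -0.0, 1.142]
ft_force: [0.5, -2.0, 6.2]
opening: 0.125
```

move_arm --rows '[{"tx": -0.003,"ty": 0,"tz": 0,"rx": 0,"ry": -0.04,"rz": 0,"grip": 0},{"tx": -0.003,"ty": 0,"tz": 0,"rx": 0,"ry": -0.04,"rz": 0,"grip": 0},{"tx": -0.003,"ty": 0,"tz": 0,"rx": 0,"ry": -0.04,"rz": 0,"grip": 0},{"tx": -0.003,"ty": 0,"tz": 0,"rx": 0,"ry": -0.04,"rz": 0,"grip": 0},{"tx": -0.003,"ty": 0,"tz": 0,"rx": 0,"ry": -0.04,"rz": 0,"grip": 0},{"tx": -0.003,"ty": 0,"tz": 0,"rx": 0,"ry": -0.04,"rz": 0,"grip": 0},{"tx": -0.003,"ty": 0,"tz": 0,"rx": 0,"ry": -0.04,"rz": 0,"grip": 0},{"tx": -0.003,"ty": 0,"tz": 0,"rx": 0,"ry": -0.04,"rz": 0,"grip": 0},{"tx": -0.003,"ty": 0,"tz": 0,"rx": 0,"ry": -0.04,"rz": 0,"grip": 0},{"tx": 0,"ty": 0,"tz": 0,"rx": 0,"ry": 0,"rz": 0,"grip": 0}]'

```text
t: 20.75
eef_pos: [492.1, 118.7, 89.6]
tcp_rot: [-1.571, 0.0, 1.503]
ft_force: [-1.5, -1.9, 4.8]
opening: 0.128
```

```bash

python3 -c "
from h import *
feel(3)"
```

```text
20.85 F [-0.8382 -1.8413  5.5289] M [-0.3149  0.0992 -0.013 ] sdMz 0.03021012563804562 yaw 1.500765635881615 p [492.1237 118.6532  89.6093] tau6 -0.35918063716962934 o 0.12517517887585272
```

move_arm --rows '[{"tx": -0.003,"ty": 0,"tz": 0,"rx": 0,"ry": -0.04,"rz": 0,"grip": 0},{"tx": -0.003,"ty": 0,"tz": 0,"rx": 0,"ry": -0.04,"rz": 0,"grip": 0},{"tx": 0,"ty": 0,"tz": 0,"rx": 0,"ry": 0,"rz": 0,"grip": 0},{"tx": 0,"ty": 0,"tz": 0,"rx": 0,"ry": 0,"rz": 0,"grip": 0}]'

```text
t: 21.18
eef_pos: [492.1, 118.6, 89.6]
tcp_rot: [-1.571, 0.0, 1.581]
ft_force: [-0.2, -2.0, 4.5]
opening: 0.126
```

```bash

python3 -c "
from h import *
feel(4)"
```

```text
21.3333 F [-0.4815 -2.4249  5.0794] M [-0.3384  0.116  -0.0057] sdMz 0.010956733601699143 yaw 1.5806369417526902 p [492.097  118.5901  89.6062] tau6 -0.03475548237474868 o 0.12719343625129262
```

move_arm --rows '[{"tx": 0,"ty": 0,"tz": 0,"rx": 0,"ry": -0.025,"rz": 0,"grip": 0},{"tx": 0,"ty": 0,"tz": 0,"rx": 0,"ry": -0.025,"rz": 0,"grip": 0},{"tx": 0,"ty": 0,"tz": 0,"rx": 0,"ry": 0,"rz": 0,"grip": 0}]'

```text
t: 21.58
eef_pos: [492.1, 118.5, 89.6]
tcp_rot: [-1.571, 0.0, 1.632]
ft_force: [-1.0, -3.4, 5.6]
opening: 0.127
```

```bash

python3 -c "
from h import *
feel(2)"
```

```text
21.6333 F [-0.5712 -3.199   5.928 ] M [-0.3909  0.0876  0.0092] sdMz 0.009248972222185193 yaw 1.6309893908788835 p [492.1113 118.5469  89.6069] tau6 -0.3114638873375952 o 0.12706985049260403
```

move_arm --rows '[{"tx": 0,"ty": 0,"tz": 0,"rx": 0,"ry": 0.025,"rz": 0,"grip": 0},{"tx": 0,"ty": 0,"tz": 0,"rx": 0,"ry": 0.025,"rz": 0,"grip": 0},{"tx": 0.015,"ty": -0.03,"tz": 0,"rx": 0,"ry": 0,"rz": 0,"grip": 0},{"tx": 0,"ty": 0,"tz": 0,"rx": 0,"ry": 0,"rz": 0,"grip": 0},{"tx": 0,"ty": 0,"tz": 0,"rx": 0,"ry": 0,"rz": 0,"grip": 0}]'

```text
t: 22.05
eef_pos: [491.9, 118.9, 89.6]
tcp_rot: [-1.571, -0.0, 1.581]
ft_force: [-0.2, 0.2, 1.7]
opening: 0.123
```

```bash

python3 -c "
from h import *
feel(3)"
```

```text
22.15 F [-0.2866 -0.4877  1.6334] M [ 0.0783 -0.0439 -0.0048] sdMz 0.0222329665762227 yaw 1.5811736411542041 p [491.9089 118.9234  89.6275] tau6 -0.005342407894204371 o 0.12421420755480128
```

move_arm --rows '[{"tx": 0,"ty": -0.05,"tz": 0,"rx": 0,"ry": 0,"rz": 0,"grip": 0},{"tx": 0,"ty": -0.05,"tz": 0,"rx": 0,"ry": 0,"rz": 0,"grip": 0},{"tx": 0,"ty": -0.05,"tz": 0,"rx": 0,"ry": 0,"rz": 0,"grip": 0},{"tx": 0,"ty": -0.05,"tz": 0,"rx": 0,"ry": 0,"rz": 0,"grip": 0},{"tx": 0,"ty": 0,"tz": 0,"rx": 0,"ry": 0,"rz": 0,"grip": 0}]'

```text
t: 22.57
eef_pos: [491.9, 118.9, 91.7]
tcp_rot: [-1.571, -0.0, 1.581]
ft_force: [-0.2, -0.6, -1.2]
opening: 0.127
```

move_arm --rows '[{"tx": 0,"ty": -0.1,"tz": 0,"rx": 0,"ry": 0,"rz": 0,"grip": 0},{"tx": 0,"ty": -0.1,"tz": 0,"rx": 0,"ry": 0,"rz": 0,"grip": 0},{"tx": 0,"ty": -0.1,"tz": 0,"rx": 0,"ry": 0,"rz": 0,"grip": 0},{"tx": 0,"ty": -0.1,"tz": 0,"rx": 0,"ry": 0,"rz": 0,"grip": 0},{"tx": 0,"ty": -0.1,"tz": 0,"rx": 0,"ry": 0,"rz": 0,"grip": 0}]'

```text
t: 22.98
eef_pos: [491.9, 118.9, 96.8]
tcp_rot: [-1.571, 0.0, 1.581]
ft_force: [-0.2, 0.2, -0.8]
opening: 0.125
```

```bash

python3 -c "
from h import *
feel(2)"
```

```text
23.0333 F [ 0.1277 -0.2919 -0.7415] M [0.1114 0.0032 0.0234] sdMz 0.00855117226009227 yaw 1.5808367291922698 p [491.9883 118.9346  96.9389] tau6 -0.00011954216006415663 o 0.12706175936173345
```

move_arm --rows '[{"tx": 0,"ty": -0.15,"tz": 0,"rx": 0,"ry": 0,"rz": 0,"grip": 0},{"tx": 0,"ty": -0.15,"tz": 0,"rx": 0,"ry": 0,"rz": 0,"grip": 0},{"tx": 0,"ty": -0.15,"tz": 0,"rx": 0,"ry": 0,"rz": 0,"grip": 0},{"tx": 0,"ty": -0.15,"tz": 0,"rx": 0,"ry": 0,"rz": 0,"grip": 0},{"tx": 0,"ty": -0.15,"tz": 0,"rx": 0,"ry": 0,"rz": 0,"grip": 0},{"tx": 0,"ty": -0.15,"tz": 0,"rx": 0,"ry": 0,"rz": 0,"grip": 0},{"tx": 0,"ty": -0.2,"tz": 0,"rx": 0,"ry": 0,"rz": 0,"grip": 0},{"tx": 0,"ty": -0.4,"tz": 0,"rx": 0,"ry": 0,"rz": 0,"grip": 0},{"tx": 0,"ty": -0.5,"tz": 0,"rx": 0,"ry": 0,"rz": 0,"grip": 0},{"tx": 0,"ty": 0,"tz": 0,"rx": 0,"ry": 0,"rz": 0,"grip": 0}]'

```text
t: 23.87
eef_pos: [492.3, 119.0, 117.6]
tcp_rot: [-1.572, -0.0, 1.581]
ft_force: [0.5, 0.2, -0.8]
opening: 0.129
```

```bash

python3 -c "
from h import *
feel(2)
snap('side','s10');crop('s10',245,265,335,345,7,'s10c')"
```

```text
23.9167 F [ 0.139   0.6125 -0.6529] M [ 0.1568 -0.0348  0.0458] sdMz 0.017186541737936094 yaw 1.5807935688823633 p [492.1524 118.9564 117.2277] tau6 9.2821654789077e-05 o 0.12723246678177158
```

View pics/s10c.png

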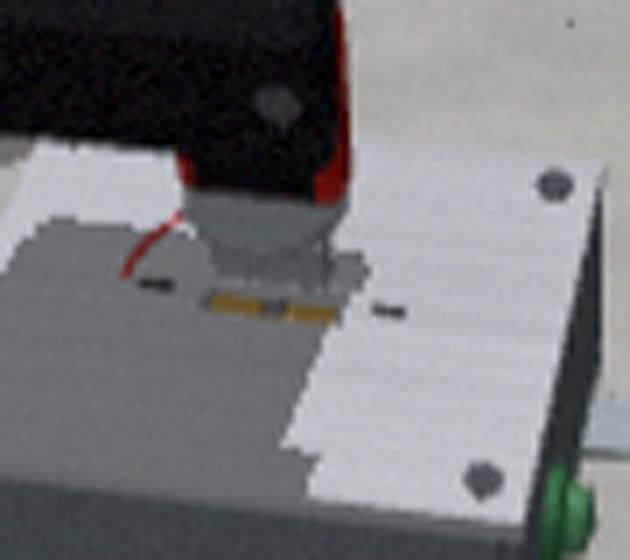

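move_arm --rows '[{"tx": 0,"ty": -1.2,"tz": 0,"rx": 0,"ry": 0,"rz": 0,"grip": 0},{"tx": 0,"ty": -2.2,"tz": 0,"rx": 0,"ry": 0,"rz": 0,"grip": 0},{"tx": -0.5,"ty": -2.2,"tz": 0,"rx": 0,"ry": 0,"rz": 0,"grip": 0},{"tx": -1.5,"ty": -1.4,"tz": 0.1,"rx": 0,"ry": 0,"rz": 0,"grip": 0},{"tx": -2.5,"ty": -0.8,"tz": 0.2,"rx": 0,"ry": 0,"rz": 0,"grip": 0},{"tx": -3.2,"ty": -0.3,"tz": 0.2,"rx": 0,"ry": 0,"rz": 0,"grip": 0},{"tx": -3.6,"ty": 0,"tz": 0.2,"rx": 0,"ry": 0,"rz": 0,"grip": 0},{"tx": -3.6,"ty": 0,"tz": 0.2,"rx": 0,"ry": 0,"rz": 0,"grip": 0},{"tx": -3.6,"ty": 0,"tz": 0.2,"rx": 0,"ry": 0,"rz": 0,"grip": 0},{"tx": -3.2,"ty": 0,"tz": 0.1,"rx": 0,"ry": 0,"rz": 0,"grip": 0}]'

```text
t: 24.8
eef_pos: [481.5, -100.1, 197.6]
tcp_rot: [-1.571, 0.0, 1.581]
ft_force: [-0.5, 0.3, 0.2]
opening: 0.121
```

move_arm --rows '[{"tx": -2.5,"ty": 0,"tz": 0.09,"rx": 0,"ry": 0,"rz": 0,"grip": 0},{"tx": -1.7,"ty": 0,"tz": 0,"rx": 0,"ry": 0,"rz": 0,"grip": 0},{"tx": -1,"ty": 0,"tz": 0,"rx": 0,"ry": 0,"rz": 0,"grip": 0},{"tx": 0,"ty": 0,"tz": 0,"rx": 0,"ry": -0.065,"rz": 0,"grip": 0},{"tx": 0,"ty": 0,"tz": 0,"rx": 0,"ry": -0.065,"rz": 0,"grip": 0},{"tx": 0,"ty": 0,"tz": 0,"rx": 0,"ry": -0.065,"rz": 0,"grip": 0},{"tx": 0,"ty": 2,"tz": 0,"rx": 0,"ry": 0,"rz": 0,"grip": 0},{"tx": 0,"ty": 2,"tz": 0,"rx": 0,"ry": 0,"rz": 0,"grip": 0},{"tx": 0,"ty": 2,"tz": 0,"rx": 0,"ry": 0,"rz": 0,"grip": 0},{"tx": 0,"ty": 2,"tz": 0,"rx": 0,"ry": 0,"rz": 0,"grip": 0}]'

```text
t: 25.63
eef_pos: [481.7, -149.6, 116.8]
tcp_rot: [-1.571, 0.0, 1.776]
ft_force: [0.3, -0.9, -0.6]
opening: 0.128
```

move_arm --rows '[{"tx": 0,"ty": 0.9,"tz": 0,"rx": 0,"ry": 0,"rz": 0,"grip": 0},{"tx": 0,"ty": 0,"tz": 0,"rx": 0,"ry": 0,"rz": 0,"grip": 0},{"tx": 0,"ty": 0,"tz": 0,"rx": 0,"ry": 0,"rz": 0,"grip": 0},{"tx": 0,"ty": 0,"tz": 0,"rx": 0,"ry": 0,"rz": 0,"grip": 0},{"tx": 0,"ty": 0,"tz": 0,"rx": 0,"ry": 0,"rz": 0,"grip": 0},{"tx": 0,"ty": 0,"tz": 0,"rx": 0,"ry": 0,"rz": 0,"grip": 0},{"tx": 0,"ty": 0,"tz": 0,"rx": 0,"ry": 0,"rz": 0,"grip": 0},{"tx": 0,"ty": 0,"tz": 0,"rx": 0,"ry": 0,"rz": 0,"grip": 0}]'

```text
t: 26.3
eef_pos: [481.8, -150.3, 109.1]
tcp_rot: [-1.572, 0.0, 1.776]
ft_force: [-0.8, -0.2, 0.2]
opening: 0.127
```

```bash

python3 -c "
from h import *
st()
snap('side','s11');snap('wrist','w11');crop('s11',280,160,370,250,7,'s11c');st()"
```

```text
26.3 q [-0.4333  0.4986  1.9784  0.0001  0.6637 -2.2091] p [ 481.8142 -150.2725  109.0952] r [-1.5715  0.0005  1.7758] F [-0.813  -0.159   0.2004] M [ 0.0928 -0.0281  0.0222] o 0.12745219864134394
26.4 q [-0.4332  0.499   1.9785  0.      0.6636 -2.2091] p [ 481.753  -150.2256  108.8615] r [-1.5712  0.0003  1.7758] F [-0.0608  0.2043 -0.6035] M [0.1573 0.0195 0.0302] o 0.12403453458890899
```

View pics/s11c.png

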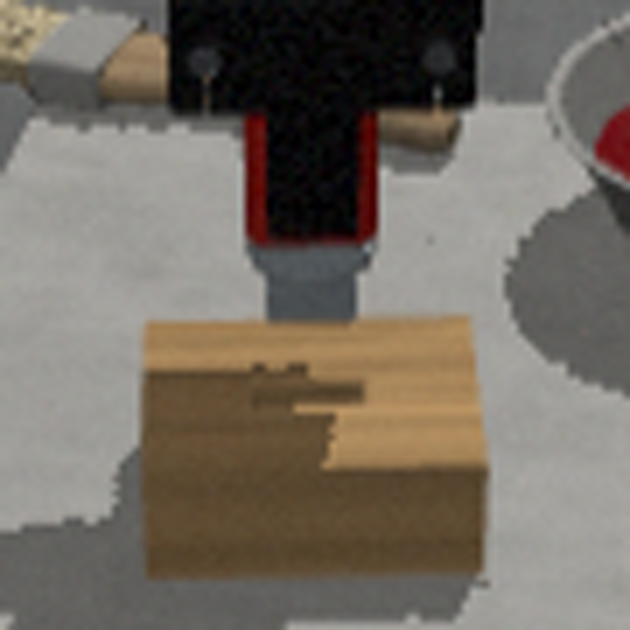

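move_arm --rows '[{"tx": 0,"ty": 0.8,"tz": 0,"rx": 0,"ry": 0,"rz": 0,"grip": 0},{"tx": 0,"ty": 0.8,"tz": 0,"rx": 0,"ry": 0,"rz": 0,"grip": 0},{"tx": 0,"ty": 0.3,"tz": 0,"rx": 0,"ry": 0,"rz": 0,"grip": 0},{"tx": 0,"ty": 0.1,"tz": 0,"rx": 0,"ry": 0,"rz": 0,"grip": 0},{"tx": 0,"ty": 0,"tz": 0,"rx": 0,"ry": 0,"rz": 0,"grip": 0},{"tx": 0,"ty": 0.1,"tz": 0,"rx": 0,"ry": 0,"rz": 0,"grip": 0},{"tx": 0,"ty": 0.1,"tz": 0,"rx": 0,"ry": 0,"rz": 0,"grip": 0},{"tx": 0,"ty": 0.1,"tz": 0,"rx": 0,"ry": 0,"rz": 0,"grip": 0},{"tx": 0,"ty": 0.1,"tz": 0,"rx": 0,"ry": 0,"rz": 0,"grip": 0},{"tx": 0,"ty": 0,"tz": 0,"rx": 0,"ry": 0,"rz": 0,"grip": 0}]'

```text
t: 27.23
eef_pos: [481.7, -150.2, 84.6]
tcp_rot: [-1.571, 0.0, 1.776]
ft_force: [-0.5, 0.8, 0.3]
opening: 0.125
```

move_arm --rows '[{"tx": 0,"ty": 0.1,"tz": 0,"rx": 0,"ry": 0,"rz": 0,"grip": 0},{"tx": 0,"ty": 0,"tz": 0,"rx": 0,"ry": 0,"rz": 0,"grip": 0},{"tx": 0,"ty": 0,"tz": 0,"rx": 0,"ry": 0,"rz": 0,"grip": 0}]'

```text
t: 27.48
eef_pos: [481.7, -150.2, 83.6]
tcp_rot: [-1.571, 0.0, 1.776]
ft_force: [-0.0, -0.1, -0.6]
opening: 0.125
```

move_arm --rows '[{"tx": 0,"ty": 0.1,"tz": 0,"rx": 0,"ry": 0,"rz": 0,"grip": 0},{"tx": 0,"ty": 0.1,"tz": 0,"rx": 0,"ry": 0,"rz": 0,"grip": 0},{"tx": 0,"ty": 0.1,"tz": 0,"rx": 0,"ry": 0,"rz": 0,"grip": 0},{"tx": 0,"ty": 0.1,"tz": 0,"rx": 0,"ry": 0,"rz": 0,"grip": 0},{"tx": 0,"ty": 0.1,"tz": 0,"rx": 0,"ry": 0,"rz": 0,"grip": 0},{"tx": 0,"ty": 0.1,"tz": 0,"rx": 0,"ry": 0,"rz": 0,"grip": 0},{"tx": 0,"ty": 0.1,"tz": 0,"rx": 0,"ry": 0,"rz": 0,"grip": 0},{"tx": 0,"ty": 0,"tz": 0,"rx": 0,"ry": 0,"rz": 0,"grip": 0}]'

```text
t: 28.15
eef_pos: [481.6, -150.2, 76.5]
tcp_rot: [-1.571, -0.0, 1.776]
ft_force: [0.4, 0.2, -0.4]
opening: 0.129
```

move_arm --rows '[{"tx": 0,"ty": 0.15,"tz": 0,"rx": 0,"ry": 0,"rz": 0,"grip": 0},{"tx": 0,"ty": 0.15,"tz": 0,"rx": 0,"ry": 0,"rz": 0,"grip": 0},{"tx": 0,"ty": 0.15,"tz": 0,"rx": 0,"ry": 0,"rz": 0,"grip": 0},{"tx": 0,"ty": 0.15,"tz": 0,"rx": 0,"ry": 0,"rz": 0,"grip": 0},{"tx": 0,"ty": 0.1,"tz": 0,"rx": 0,"ry": 0,"rz": 0,"grip": 0},{"tx": 0,"ty": 0.1,"tz": 0,"rx": 0,"ry": 0,"rz": 0,"grip": 0},{"tx": 0,"ty": 0.1,"tz": 0,"rx": 0,"ry": 0,"rz": 0,"grip": 0},{"tx": 0,"ty": 0,"tz": 0,"rx": 0,"ry": 0,"rz": 0,"grip": 0},{"tx": 0,"ty": 0,"tz": 0,"rx": 0,"ry": 0,"rz": 0,"grip": 0}]'

```text
t: 28.9
eef_pos: [481.7, -150.2, 67.6]
tcp_rot: [-1.571, -0.0, 1.776]
ft_force: [-0.6, -0.0, -0.9]
opening: 0.127
```

move_arm --rows '[{"tx": 0,"ty": 0.05,"tz": 0,"rx": 0,"ry": 0,"rz": 0,"grip": 0},{"tx": 0,"ty": 0.03,"tz": 0,"rx": 0,"ry": 0,"rz": 0,"grip": 0},{"tx": 0,"ty": 0,"tz": 0,"rx": 0,"ry": 0,"rz": 0,"grip": 0},{"tx": 0,"ty": 0,"tz": 0,"rx": 0,"ry": 0,"rz": 0,"grip": 0}]'

```text
t: 29.23
eef_pos: [481.7, -150.2, 66.9]
tcp_rot: [-1.571, 0.0, 1.776]
ft_force: [-1.0, 0.4, -0.1]
opening: 0.126
```

move_arm --rows '[{"tx": 0,"ty": 0.03,"tz": 0,"rx": 0,"ry": 0,"rz": 0,"grip": 0},{"tx": 0,"ty": 0,"tz": 0,"rx": 0,"ry": 0,"rz": 0,"grip": 0},{"tx": 0,"ty": 0,"tz": 0,"rx": 0,"ry": 0,"rz": 0,"grip": 0}]'

```text
t: 29.48
eef_pos: [481.7, -150.2, 66.6]
tcp_rot: [-1.571, 0.0, 1.776]
ft_force: [0.1, 0.1, -0.9]
opening: 0.124
```

Expected seat is near 65.66; lower in fine steps.

move_arm --rows '[{"tx": 0,"ty": 0.05,"tz": 0,"rx": 0,"ry": 0,"rz": 0,"grip": 0},{"tx": 0,"ty": 0.03,"tz": 0,"rx": 0,"ry": 0,"rz": 0,"grip": 0},{"tx": 0,"ty": 0,"tz": 0,"rx": 0,"ry": 0,"rz": 0,"grip": 0},{"tx": 0,"ty": 0,"tz": 0,"rx": 0,"ry": 0,"rz": 0,"grip": 0}]'

```text
t: 29.82
eef_pos: [481.7, -150.2, 65.7]
tcp_rot: [-1.571, -0.0, 1.776]
ft_force: [-0.8, -0.0, -0.8]
opening: 0.126
```

move_arm --rows '[{"tx": 0,"ty": 0.02,"tz": 0,"rx": 0,"ry": 0,"rz": 0,"grip": 0},{"tx": 0,"ty": 0,"tz": 0,"rx": 0,"ry": 0,"rz": 0,"grip": 0},{"tx": 0,"ty": 0,"tz": 0,"rx": 0,"ry": 0,"rz": 0,"grip": 0}]'

```text
t: 30.07
eef_pos: [481.7, -150.2, 65.6]
tcp_rot: [-1.571, 0.0, 1.776]
ft_force: [-0.6, 0.7, 1.8]
opening: 0.125
```

```bash

python3 -c "
from h import *
feel(3)"
```

```text
30.1667 F [-0.1907  0.1974  1.5001] M [ 0.1501  0.0593 -0.0297] sdMz 0.005260031111447995 yaw 1.7758007655363395 p [ 481.7163 -150.2297   65.64  ] tau6 -0.00019860317934217164 o 0.12606046999128956
```

move_arm --rows '[{"tx": 0,"ty": 0,"tz": 0,"rx": 0,"ry": 0,"rz": 0,"grip": 16},{"tx": 0,"ty": 0,"tz": 0,"rx": 0,"ry": 0,"rz": 0,"grip": 22},{"tx": 0,"ty": 0,"tz": 0,"rx": 0,"ry": 0,"rz": 0,"grip": 50},{"tx": 0,"ty": 0,"tz": 0,"rx": 0,"ry": 0,"rz": 0,"grip": 50},{"tx": 0,"ty": 0,"tz": 0,"rx": 0,"ry": 0,"rz": 0,"grip": 50},{"tx": 0,"ty": 0,"tz": 0,"rx": 0,"ry": 0,"rz": 0,"grip": 50},{"tx": 0,"ty": 0,"tz": 0,"rx": 0,"ry": 0,"rz": 0,"grip": 50}]'

```text
t: 30.75
eef_pos: [481.7, -150.2, 65.5]
tcp_rot: [-1.571, 0.0, 1.776]
ft_force: [-0.0, 0.6, -0.0]
opening: 0.481
```

move_arm --rows '[{"tx": 0,"ty": -0.5,"tz": 0,"rx": 0,"ry": 0,"rz": 0,"grip": 50},{"tx": 0,"ty": -1.5,"tz": 0,"rx": 0,"ry": 0,"rz": 0,"grip": 50},{"tx": 0,"ty": -2.5,"tz": 0,"rx": 0,"ry": 0,"rz": 0,"grip": 50},{"tx": 0,"ty": -2.5,"tz": 0,"rx": 0,"ry": 0,"rz": 0,"grip": 50},{"tx": 0,"ty": -2.5,"tz": 0,"rx": 0,"ry": 0,"rz": 0,"grip": 50},{"tx": 0,"ty": -1.5,"tz": -2,"rx": 0,"ry": 0,"rz": 0,"grip": 50},{"tx": 0,"ty": -1,"tz": -3,"rx": 0,"ry": 0,"rz": 0,"grip": 50},{"tx": 0,"ty": 0,"tz": -3,"rx": 0,"ry": 0,"rz": 0,"grip": 50},{"tx": 0,"ty": 0,"tz": -2,"rx": 0,"ry": 0,"rz": 0,"grip": 50},{"tx": 0,"ty": 0,"tz": 0,"rx": 0,"ry": 0,"rz": 0,"grip": 50}]'

```text
t: 31.58
eef_pos: [582.4, -129.2, 186.0]
tcp_rot: [-1.573, 0.001, 1.777]
ft_force: [-1.0, -0.7, 0.2]
opening: 0.499
```

move_arm --rows '[{"tx": 0,"ty": 0,"tz": 0,"rx": 0,"ry": 0,"rz": 0,"grip": 50},{"tx": 0,"ty": 0,"tz": 0,"rx": 0,"ry": 0,"rz": 0,"grip": 50},{"tx": 0,"ty": 0,"tz": 0,"rx": 0,"ry": 0,"rz": 0,"grip": 50},{"tx": 0,"ty": 0,"tz": 0,"rx": 0,"ry": 0,"rz": 0,"grip": 50}]'

```text
t: 31.92
eef_pos: [578.9, -130.1, 185.8]
tcp_rot: [-1.571, -0.0, 1.775]
ft_force: [-0.3, -0.0, -0.1]
opening: 0.499
```

```bash

python3 -c "
from h import *
st()
snap('side','s12');im,d,c=snap('wrist','w12');crop('w12',200,0,460,195,3,'w12c')
crop('s12',220,150,440,350,3.6,'s12c')
a=cv2.imread('pics/s12.png')[270:345,235:385];b=cv2.imread('pics/side0.png')[270:345,235:385]
cv2.imwrite('pics/cmp.png',cv2.resize(np.vstack([b,a]),None,fx=4,fy=4,interpolation=cv2.INTER_CUBIC))"
```

```text
31.9167 q [-0.3324  0.4976  1.6927 -0.      0.9515 -2.1076] p [ 578.8719 -130.1051  185.7548] r [-1.5707 -0.0001  1.7752] F [-0.3169 -0.0477 -0.0652] M [ 0.1063 -0.0084 -0.0452] o 0.49915843435547547
```

View pics/s12c.png

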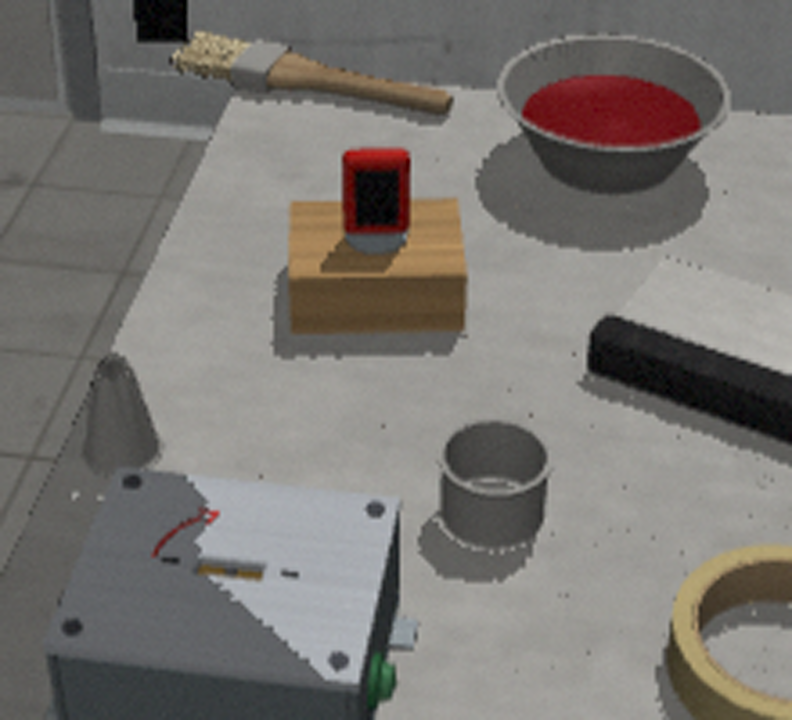

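View pics/w12c.png

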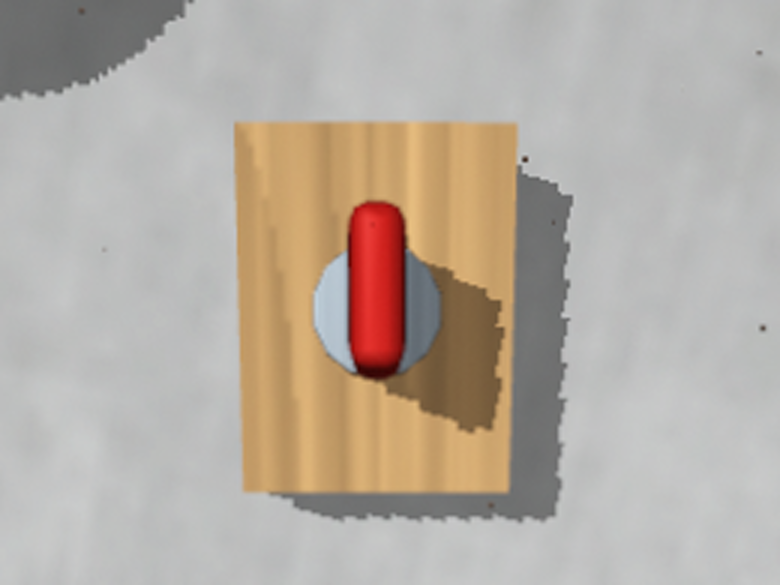

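View pics/cmp.png

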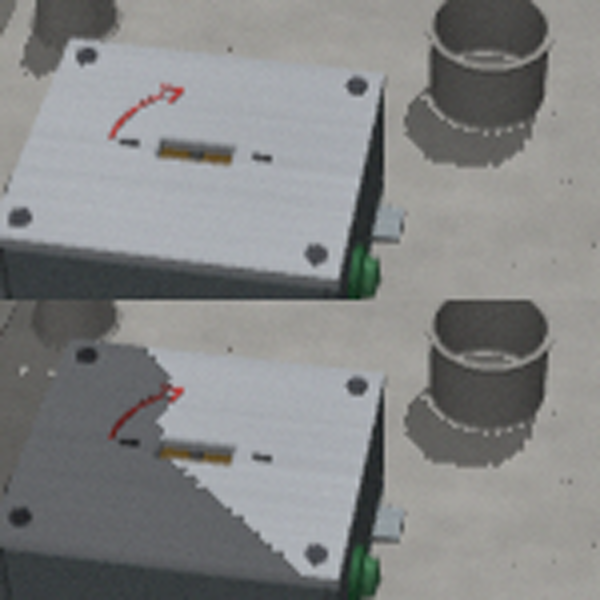

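The pictures show the key upright and seated in the stand, with its collar on the wood at crop (377, 310). The plug slot is in line with the keyhole, and nothing else has shifted. I'm handing it in.

```bash
python3 -c "
from h import *
print(env.job_done())"
```

```text
the job is handed in; nothing more can be done
None
```

I completed the whole job and handed it in at about 32 s of the 72 s allowed; no verdict is reported.

- **Insertion:** the key went straight into the keyhole and seated within 0.1 mm of the predicted height, with about 5 N on the cover.
- **Turn to the stop:** the torque started to rise at about 0.78 rad clockwise. I stopped at 0.83 rad with 0.16–0.18 N m, roughly 8–9 N per pin, under the 25 N limit.
- **Return home:** I turned the key back and went 0.05 rad past home and back, to take up the play. It then came out with no drag.
- **Back in the stand:** the key slid into the slot without resistance until the collar rested on the wood with about 2 N. I then opened the gripper and moved it clear.

**Last checks:** the final pictures show the key upright and fully seated, and the plug slot in line with the keyhole. The box, stand, cutter, nozzle and bowl look unmoved, though I compared only the box and cutter directly with the first picture. The plug being home was judged by eye; I did not measure its angle.

One reading disagreed: during the turn back, the last joint's torque briefly read about −0.3 N m while the wrist moment stayed near zero. It settled to about zero once the key was home.

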